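# Tip the pot of collets into the tray

## Task

Slide the grey tray along the bench, without lifting it, until one short end is square up against the yellow edge of the tipping stand's foot and centred on it. Then swing the pot right over with its red lever handle so that all four steel collets tumble into the tray, and swing the empty pot back fully upright, leaving the tray in place. Do not touch the collets with the gripper, and leave the oil bottle, tool holder and wooden rack where they are.

Things in the scene. Friction and masses are not known exactly. Their poses are not given: they have to be found in the camera images.
- stand: Blue tipping stand, fixed. Foot plate 130 mm long (x -130 to 0), 150 wide (y -75 to 75), 18 high; yellow stop strip, 30 high, along its front edge; side plates at y = +-73, up to z = 175. Origin: on the bench, middle of the yellow edge's face. +x points from there to the tray's place, the side the pot pours to; z up. Lever on the -y side. Tray home and square: its centre at x = 95 mm, y = 0.
- pivot (a point): Middle of the pot's pivot axis, 170 mm straight above the stand's origin; the axis is parallel to the stand's y. The steel pot is round, rim radius 55 mm, 75 mm deep; when upright its bottom is 22 mm below and its rim 53 mm above the axis.
- cradle (a joint): Tilt of the pot, rad: 0 = upright at its stop (the start); grows as it pours towards the stand's +x; 2.1 = fully tipped, at its stop. Stiff hinge: 2 to 5 N at the handle, more if moved fast; gravity holds it at either stop. Collets slide out at about 1.4 to 2.1 rad, the last often only at the stop; 1.5 rad/s or slower drops them in the tray.
- handle (a point): Middle of the round red handle bar, 16 mm thick, 70 mm long, parallel to the stand's y, 126 mm to the -y side of the stand's middle, 115 mm from the pivot axis; the lever arm joins its inner end, 37 mm from this point. At joint 0 the lever leans 58 degrees from upright towards the stand's -x (98 mm back, 61 mm above the axis), passes straight up, and at 2.1 rad leans 62 degrees towards +x.
- tray_mid (a point): Centre (25 mm above its underside) of the loose grey open tray, 190 mm long in its x, 150 mm wide in its y, 50 mm high, walls 6 mm, empty at the start, 0.35 to 0.7 kg; it slides on the bench. Axes: x along its length, z up.
- collet0_mid (a point): Centre (half-way up) of one of four steel collets, 25 mm largest diameter, 30 mm long, about 50 g, standing loose in the pot at the start.
- collet1_mid (a point): Centre (half-way up) of one of four steel collets, 25 mm largest diameter, 30 mm long, about 50 g, standing loose in the pot at the start.
- collet2_mid (a point): Centre (half-way up) of one of four steel collets, 25 mm largest diameter, 30 mm long, about 50 g, standing loose in the pot at the start.
- collet3_mid (a point): Centre (half-way up) of one of four steel collets, 25 mm largest diameter, 30 mm long, about 50 g, standing loose in the pot at the start.
- oil_mid (a point): Half-way up a white plastic oil bottle with a red cap, 60 mm in diameter, 140 mm tall. To be left alone.
- holder_mid (a point): Half-way up a steel tapered tool holder standing on the bench, 62 mm in diameter, 112 mm tall. To be left alone.
- rack_mid (a point): Centre of a wooden collet rack, 200 mm (x) by 70 mm (y) by 35 mm high (47 mm with its collets). To be left alone.
There are look-alikes about, which are no part of the job. Leave any purple look-alike of the part that bears tray_mid alone.

How it is judged:
By the outcome, as a careful person would: the job done as asked, in the order asked, and still so for the second after the job is handed in, with the robot touching nothing.
It also fails if it takes over 69 s, if anything falls off the work surface, if the arm or the gripper's body presses on something with over 40 N, if the wrist force passes 120 N, or if a joint passes its speed limit or range.

## Robot

A 6-joint arm with a two-finger parallel gripper is mounted at the origin on the work surface. World frame = base frame: x ahead of the robot, y to its left, z up, the work surface at z = 0. Lengths are in mm, angles in rad, forces in N, time in s.
With the tool pointing down it reaches from about 275 to 750 mm from the base axis. Payload 10.2 kg.
Tool frame: the origin (TCP) lies at the very end of the fingers, on their centre line; the grasp point (between the pads) lies 19 mm behind it (ctrl.pinch_z is the distance from the TCP to the grasp point, in mm); y points along the fingers, z is the direction in which the jaws open and shut, and the axes are right-handed (so a half turn about y gives the same grasp; the last joint's range is limited). The gripper opens to 85 mm and grips with 20 to 120 N. Pads are 22 mm wide; open, the fingers measure 114 mm over their backs; the gripper's body (76 mm by 85 mm) begins 54 mm behind the grasp point. The pads swing forward as they close: fully open they stand 13 mm farther back than shut.
Start: joints at [-1.514, 0.313, 1.498, -0, 1.331, -0.223], TCP at [144.973, -504.593, 231.294] pointing down, gripper open.
Joint ranges: [-2.94, 2.94], [-0.97, 2.17], [0.19, 2.56], [-1.23, 4.37], [0.02, 3.11], [-2.88, 2.88]. Speed limits (rad/s): [2.39, 2.39, 3.01, 3.14, 3.14, 3.14].

## Interface

Orientations are given as a unit quaternion [w, x, y, z].
In Python, from rig import sense, eyes, ctrl gives the robot as it stands. The module is installed in compiled form; this text tells all that it offers.
- The arm moves only by the shell command python3 -m handwheel 'ROWS' [FORCE]. ROWS is JSON, a list of rows, each an object of numbers: "grip": the finger opening in mm, from 0 to 85.4; "tx", "ty", "tz": the shift along the tool's x, y, z in mm; "wx", "wy", "wz": the turn, a rotation vector about the tool's x, y, z in rad. In form: [{"grip": .., "tx": .., "ty": .., "tz": .., "wx": .., "wy": .., "wz": ..}, ...]. A call has 1 to 10 rows; each row shifts and turns the commanded pose from where the row before left it, along the tool's axes as they then stand; what a row does not reach is not made up. A row lasts 1/12 s, in which the tool goes at most 41.7 mm and 7.16 degrees, less where a joint would pass 70% of its speed; a pose out of reach is approached as far as the arm can. A call is refused whole if a number of a shift passes 41.7 or a number of a turn 0.125, either way. A call with a gripper value outside its range is refused whole. The fingers move at their own pace and stop on an object; FORCE is the grip in N (left out, the last holds). Time passes only in rows, so rows that do not move let the fingers close. It gives the time, the measured TCP pose, the force and the opening at its end, in the units of the state.
- sense(): the state, without advancing time (a new reading comes with each control period).
- eyes.capture(name): name is "side" or "top" or "wrist"; returns a dict with "pixels" (420x560x3 uint8, red, green, blue), "mtx" (3x3 intrinsics, pixels), "dist" ([k1, k2, p1, p2, k3] as OpenCV has them; the pictures are not rectified), "R" (3x3) and "t" (3): a world point X has camera coordinates R X + t. Camera axes: x right, y down, z forward; pixel columns grow to the right and rows downward; lengths in mm; the calibration is good to about 2 mm. A picture is of the moment at which its call begins. There is no depth.
- ctrl.finish_job(): hands the job in, once; it reports no verdict.
The state is a dict: "time_s": time; "joints": joint angles; "dq": joint speeds; "tau": joint torques, N m; "eef_pos": TCP position; "ee_rot": TCP orientation; "force": force on the tool from outside, world axes, zero at the start; "wrist_torque": the same for the moment, N m; "grip_width": opening from 0.0 (shut) to 1.0 (fully open).
Only numpy, scipy, OpenCV 4.12 (cv2) and the standard library are available. Lean on these libraries where they do the work, as an engineer would, in place of code of your own. Each camera call takes 0.05 s, during which the arm holds its last target.

## Working session

There is one attempt and no reset: what is moved stays moved. The work goes in short steps, Python scripts to look and compute and a shell command to move; the robot and the scene stay as the last step left them, time stands still between calls to the robot, and variables do not carry over. Pictures are saved under pics/ and viewed, and the job is handed in when it is done.

```bash
mkdir -p pics; python3 - <<'E'
from rig import sense, eyes, ctrl
import cv2
s=sense();print(s, ctrl.pinch_z)
for n in ("side","top"):
    c=eyes.capture(n);cv2.imwrite(f"pics/{n}0.png",c["pixels"][:,:,::-1]);
    print(n,c["mtx"],c["dist"],c["R"],c["t"])
E
```

```text
{'time_s': 0.0, 'joints': array([-1.51438278e+00,  3.13503651e-01,  1.49845047e+00, -1.93426045e-05,
        1.33097441e+00, -2.23368315e-01]), 'dq': array([ 0.00038699,  0.00011903,  0.00068333,  0.00176315,  0.00236797,
       -0.00060364]), 'tau': array([-2.80685606e-05, -4.12265289e+01, -2.59740472e+01, -1.53611377e-04,
        4.17015268e-03, -9.85819746e-07]), 'eef_pos': array([ 144.96145936, -504.32458575,  230.70257753]), 'ee_rot': array([ 0.09862987, -0.09856434,  0.70067003, -0.69972761]), 'force': array([-0.37219186,  0.3602292 ,  0.22152469]), 'wrist_torque': array([ 0.05618077, -0.0033403 , -0.02187043]), 'grip_width': 0.9995373966004218} 18.700000000000003
side [[423.36063728   0.         280.66901688]
 [  0.         423.36063728 210.27664911]
 [  0.           0.           1.        ]] [-0.07511528  0.          0.          0.          0.        ] [[ 0.95943572 -0.28172934 -0.01056797]
 [-0.19953908 -0.65209916 -0.73140334]
 [ 0.19916642  0.70384321 -0.68186323]] [-474.2543015   224.41059237 1335.26523148]
top [[470.73990949   0.         277.25461907]
 [  0.         470.73990949 213.96367804]
 [  0.           0.           1.        ]] [-0.05872148  0.          0.          0.          0.        ] [[-0.00698554 -0.99995177  0.00690339]
 [-0.98773415  0.00582296 -0.15603636]
 [ 0.15598863 -0.00790871 -0.98772719]] [  44.98301344  503.64594727 1405.72789222]
```

View pics/side0.png

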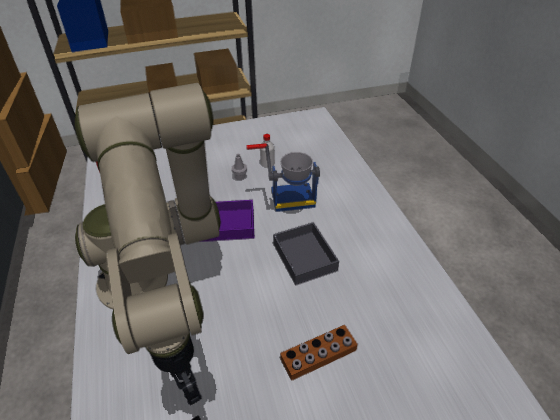

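View pics/top0.png

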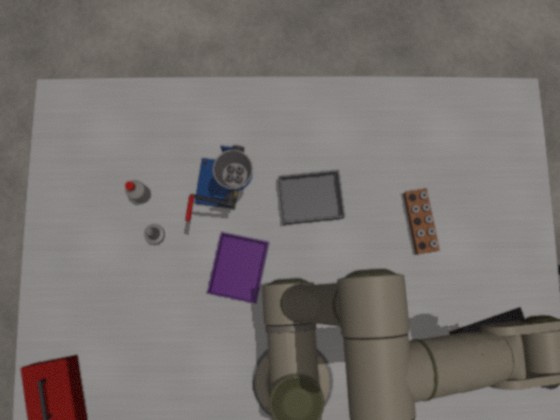

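Side view: stand at (295,185), grey tray (305,252), purple tray (230,220), rack (319,351), holder (239,167), bottle (267,148). Top view: stand/pot (228,175), grey tray (310,197), purple tray (239,267), bottle (135,190), holder (154,234), rack (421,221). Now closer crops.

```bash
cat > h.py <<'E'
import numpy as np, cv2
from rig import sense, eyes, ctrl
from scipy.spatial.transform import Rotation as Ro
def cap(n): return eyes.capture(n)
def ray(c,uv):
    p=cv2.undistortPoints(np.array([[uv]],float),c["mtx"],np.array(c["dist"]))[0,0]
    d=c["R"].T@np.array([p[0],p[1],1.]); o=-c["R"].T@c["t"]; return o,d
def onz(c,uv,z):
    o,d=ray(c,uv); return o+d*(z-o[2])/d[2]
def proj(c,X):
    return cv2.projectPoints(np.array(X,float).reshape(-1,1,3),cv2.Rodrigues(np.array(c["R"]))[0],np.array(c["t"]),c["mtx"],np.array(c["dist"]))[0][:,0]
def crop(c,x0,y0,x1,y1,k,name):
    im=cv2.resize(c["pixels"][y0:y1,x0:x1,::-1],None,fx=k,fy=k,interpolation=cv2.INTER_CUBIC); cv2.imwrite(name,im)
E
python3 - <<'E'
from h import *
c=cap("top");crop(c,170,130,370,280,4,"pics/t1.png")
c=cap("side");crop(c,220,120,370,290,3.5,"pics/s1.png")
E
```

```text
(no output)
```

View pics/t1.png

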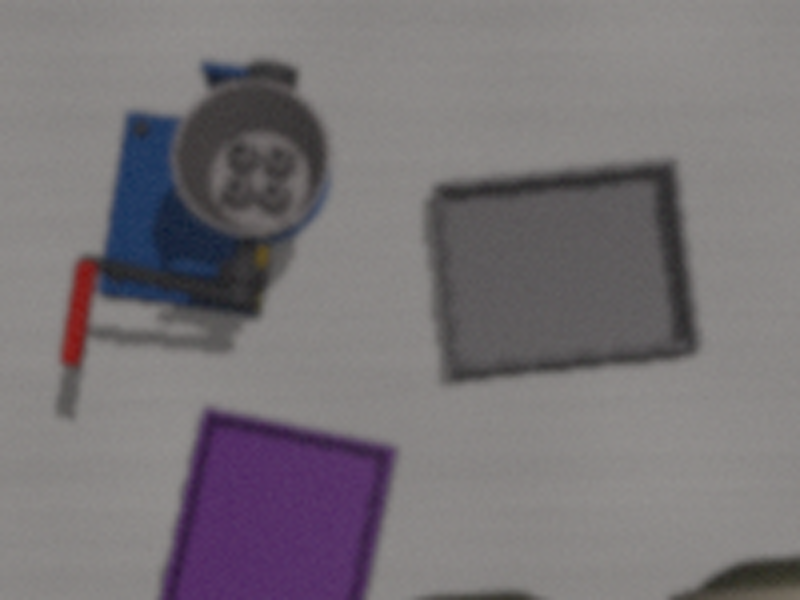

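View pics/s1.png

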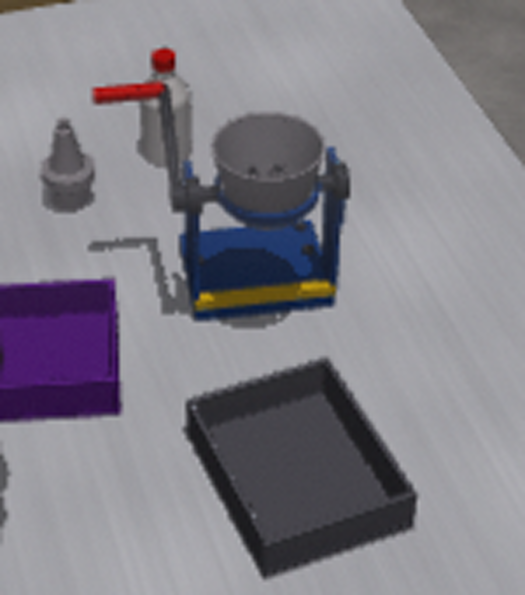

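```bash
cat > fit.py <<'E'
from h import *
from scipy.optimize import least_squares
def W(p,L):
    L=np.atleast_2d(L).astype(float); a=p[2]; c,s=np.cos(a),np.sin(a)
    return np.c_[p[0]+c*L[:,0]-s*L[:,1],p[1]+s*L[:,0]+c*L[:,1],L[:,2]]
def fit(obs,p0):
    f=lambda p: np.concatenate([(proj(c,W(p,L))-np.array(uv)).ravel() for c,L,uv in obs])
    r=least_squares(f,p0,loss='soft_l1',x_scale=[10,10,.1]); return r.x, f(r.x).reshape(-1,2)
E
python3 - <<'E'
from fit import *
t=cap("top");s=cap("side")
T=lambda l:[(170+(u-.0)/4,130+v/4) for u,v in l]
S=lambda l:[(220+u/3.5,120+v/3.5) for u,v in l]
p,r=fit([(t,[[-98,-161,231],[-98,-91,231],[-130,75,18],[-130,-75,18]],T([(70,365),(87,262),(130,113),(102,292)])),
 (s,[[0,-75,0],[0,75,0],[0,-75,30],[0,75,30],[-98,-161,231],[-98,-91,231]],S([(195,318),(335,304),(195,293),(334,280),(95,95),(165,90)]))],[600,100,-1.6])
print(p);print(r.round(1))
h=[(95,-75,50),(95,75,50),(-95,75,50),(-95,-75,50)]
# order: start corner side-left
q,r=fit([(s,[(-95,-75,50),(-95,75,50),(95,75,50),(95,-75,50),(95,-75,0),(95,75,0),(-95,-75,0)],S([(187,404),(326,360),(414,492),(264,552),(266,577),(412,524),(187,430)])),
 (t,[(-95,75,50),(95,75,50),(95,-75,50)],T([(434,187),(674,162),(697,350)]))],[550,-80,-1.6])
print(q);print(r.round(1))
np.save("stand.npy",p)
l=W(p,[95,0,0]);print("target",l,p[2], "cam",[ -np.array(c["R"]).T@c["t"] for c in (t,s)])
for nm,uv in (("oil",(135,192)),("holder",(154,234))): print(nm,onz(t,uv,70))
print("purple",[onz(t,u,50) for u in [(222,233),(269,242)]])
c=cap("side").copy();im=c["pixels"][:,:,::-1].copy()
def dr(im,cam,p,L):
    P=proj(cam,W(p,L)).round().astype(int)
    for a in P: cv2.circle(im,tuple(map(int,a)),1,(0,255,0),-1)
E
```

```text
[601.31597892 162.56271967  -1.70727193]
[[ 0.   0.1]
 [-0.1  0.2]
 [-1.  -1.6]
 [-1.4 -0.4]
 [ 0.3  1.2]
 [ 0.1  0.8]
 [ 0.1  2.3]
 [ 0.8  1.7]
 [-0.8  0.1]
 [-0.8 -0.4]]
[556.74272295 -63.62742788  -1.46868746]
[[-1.2 -1.6]
 [-0.2 -1.3]
 [ 0.7  0.2]
 [-0.3 -2.3]
 [-1.1  0.6]
 [-0.1  1.1]
 [-0.8  1.1]
 [-0.4 -1. ]
 [ 0.5 -1.1]
 [ 1.1 -0.6]]
target [[588.39100632  68.4460629    0.        ]] -1.7072719320606415 cam [array([ 278.50495987,   53.16562743, 1466.75220199]), array([ 233.85520886, -927.09076639, 1069.59101858])]
oil [569.16209761 473.51762981  70.        ]
holder [440.59479738 411.04905052  70.        ]
purple [array([444.8802228 , 209.53832797,  50.        ]), array([416.70773689,  67.34064784,  50.        ])]
```

```bash
cat >> h.py <<'E'
def pose():
    s=sense();q=s["ee_rot"];return np.array(s["eef_pos"]),Ro.from_quat([q[1],q[2],q[3],q[0]]),s
def goto(P,jaw,rows=None):
    """tool down, jaw (z axis) along world yaw 'jaw' (mod pi); print total yaw turn and shift in current tool axes"""
    p,R,s=pose(); M=R.as_matrix()
    z=np.array([np.cos(jaw),np.sin(jaw),0]); 
    if z@M[:,2]<0: z=-z
    y=np.array([0,0,-1.]); D=np.c_[np.cross(y,z),y,z]
    w=Ro.from_matrix(M.T@D).as_rotvec()
    d=np.array(P)-p
    print("pos",p.round(1),"d world",d.round(1),"| tool shift before turn",(M.T@d).round(1),"after turn",(D.T@d).round(1),"turn",w.round(4),"t",round(s["time_s"],2),"F",np.round(s["force"],1),"grip",round(s["grip_width"],3))
E
python3 - <<'E'
from h import *
p,R,s=pose();print(R.as_matrix().round(3))
q=np.array([556.7,-63.6]);a=-1.469
g=q+92*np.array([np.cos(a),np.sin(a)]);print(g)
goto([g[0],g[1],130],a)
E
```

```text
[[-0.961 -0.     0.276]
 [-0.276  0.    -0.961]
 [-0.    -1.    -0.   ]]
[ 566.04909587 -155.12373685]
pos [ 145.  -504.5  231.2] d world [ 421.1  349.4 -101.2] | tool shift before turn [-501.2  101.3 -219.5] after turn [-454.4  101.2 -304.8] turn [ 0.0002  0.178  -0.    ] t 0.35 F [0.  0.2 0.7] grip 0.997
```

```bash
python3 -m handwheel '[{"tx":-20,"tz":-9},{"tx":-32,"tz":-14},{"tx":-32,"tz":-14},{"tx":-32,"tz":-14},{"tx":-32,"tz":-14},{"tx":-32,"tz":-14},{"tx":-32,"tz":-14},{"tx":-32,"tz":-14},{"tx":-32,"tz":-14},{"tx":-32,"tz":-14}]' 60
python3 -m handwheel '[{"tx":-32,"tz":-14},{"tx":-32,"tz":-14},{"tx":-32,"tz":-14},{"tx":-32,"tz":-14},{"tx":-25,"tz":-12},{"tx":-16,"tz":-8},{"wy":0.09},{"wy":0.088}]'
python3 - <<'E'
from h import *
goto([566,-155,130],-1.469)
c=cap("wrist");cv2.imwrite("pics/w1.png",c["pixels"][:,:,::-1]);print(c["R"],c["t"])
c=cap("top");crop(c,170,130,370,280,4,"pics/t2.png")
c=cap("side");crop(c,220,120,370,290,3.5,"pics/s2.png")
E
```

```text
pos [ 145.  -504.5  231.2] d world [ 421.   349.5 -101.2] | tool shift before turn [-501.2  101.3 -219.6] after turn [-454.4  101.2 -305. ] turn [ 0.0002  0.178  -0.    ] t 0.35 F [0.  0.2 0.7] grip 0.997
[[ 2.75723570e-01 -9.61236906e-01 -3.52867181e-04]
 [-9.16903026e-01 -2.63116895e-01  3.00097218e-01]
 [-2.88557367e-01 -8.24203312e-02 -9.53908557e-01]] [-525.09689769  -38.26459159  381.54191478]invalid input
invalid input
```

View pics/w1.png

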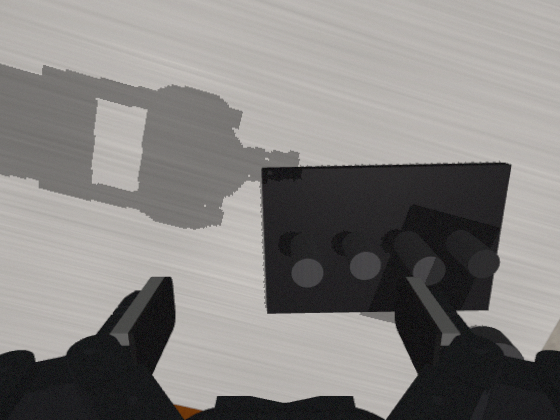

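View pics/t2.png

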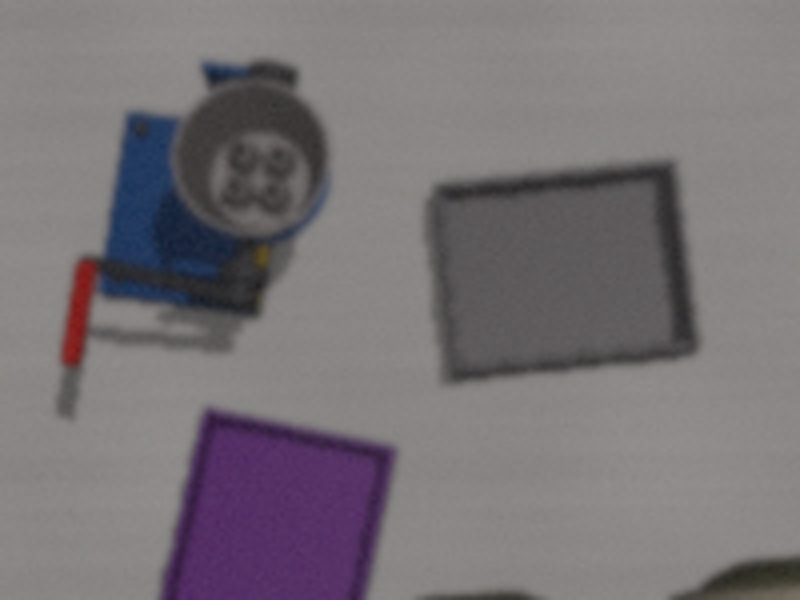

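The call was refused, so the arm didn't move (each row probably needs every key). The wrist view shows a dark block with holes at (385,240), which is not part of the job. Candidates for the tray: grey open tray, top (310,197); purple open tray, top (239,267); dark block under the wrist; red box, top (55,395). I choose the grey open one. The crop (t2, centred at about (565,270)) confirms it is grey, empty and open.

```bash
python3 -m handwheel '[{"grip":85,"tx":-20,"ty":0,"tz":-9,"wx":0,"wy":0,"wz":0},{"grip":85,"tx":-32,"ty":0,"tz":-14,"wx":0,"wy":0,"wz":0},{"grip":85,"tx":-32,"ty":0,"tz":-14,"wx":0,"wy":0,"wz":0},{"grip":85,"tx":-32,"ty":0,"tz":-14,"wx":0,"wy":0,"wz":0},{"grip":85,"tx":-32,"ty":0,"tz":-14,"wx":0,"wy":0,"wz":0},{"grip":85,"tx":-32,"ty":0,"tz":-14,"wx":0,"wy":0,"wz":0},{"grip":85,"tx":-32,"ty":0,"tz":-14,"wx":0,"wy":0,"wz":0},{"grip":85,"tx":-32,"ty":0,"tz":-14,"wx":0,"wy":0,"wz":0},{"grip":85,"tx":-32,"ty":0,"tz":-14,"wx":0,"wy":0,"wz":0},{"grip":85,"tx":-32,"ty":0,"tz":-14,"wx":0,"wy":0,"wz":0}]' 60
python3 -c "
from h import *
goto([566,-155,130],-1.469)"
```

```text
time_s: 1.33
eef_pos: [404.8, -288.4, 231.5]
ee_rot: [-0.099, 0.099, -0.7, 0.7]
force: [-0.1, -2.2, 0.2]
grip_width: 0.998
pos [ 404.8 -288.4  231.5] d world [ 161.2  133.4 -101.5] | tool shift before turn [-191.7  101.4  -83.8] after turn [-173.9  101.5 -116.4] turn [-0.0003  0.178  -0.0002] t 1.33 F [-0.1 -2.2  0.2] grip 0.998
```

```bash
python3 -m handwheel '[{"grip":85,"tx":-30,"ty":0,"tz":-14,"wx":0,"wy":0,"wz":0},{"grip":85,"tx":-36,"ty":0,"tz":-16,"wx":0,"wy":0,"wz":0},{"grip":85,"tx":-36,"ty":0,"tz":-16,"wx":0,"wy":0,"wz":0},{"grip":85,"tx":-36,"ty":0,"tz":-16,"wx":0,"wy":0,"wz":0},{"grip":85,"tx":-30,"ty":0,"tz":-12,"wx":0,"wy":0,"wz":0},{"grip":85,"tx":-15,"ty":0,"tz":-6,"wx":0,"wy":0.06,"wz":0},{"grip":85,"tx":-7,"ty":0,"tz":-5,"wx":0,"wy":0.06,"wz":0},{"grip":85,"tx":0,"ty":0,"tz":0,"wx":0,"wy":0.058,"wz":0},{"grip":85,"tx":0,"ty":0,"tz":0,"wx":0,"wy":0,"wz":0}]'
python3 - <<'E'
from h import *
goto([566,-155,130],-1.469)
c=cap("wrist");cv2.imwrite("pics/w2.png",c["pixels"][:,:,::-1])
E
```

```text
time_s: 2.08
eef_pos: [563.5, -155.4, 231.0]
ee_rot: [0.036, -0.036, 0.706, -0.706]
force: [-0.2, -0.6, 0.4]
grip_width: 0.994
pos [ 563.5 -155.4  231. ] d world [   2.5    0.4 -101. ] | tool shift before turn [-2.50e+00  1.01e+02 -1.00e-01] after turn [-2.50e+00  1.01e+02 -1.00e-01] turn [ 0.0002 -0.0009  0.0003] t 2.08 F [-0.2 -0.6  0.4] grip 0.994
```

View pics/w2.png

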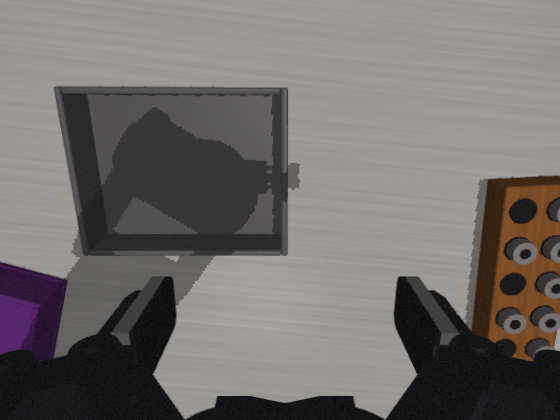

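```bash
python3 - <<'E'
from fit import *
w=cap("wrist"); print(w["R"].round(3),w["t"])
q,r=fit([(w,[(-95,75,50),(95,75,50),(95,-75,50),(-95,-75,50)],[(56,87),(287.5,88),(287.5,255),(84,255)])],[557,-64,-1.469])
print(q,r.round(1))
print(proj(w,[pose()[0]]))
g=W(q,[92,0,0])[0];print(g)
goto([g[0],g[1],24],q[2])
E
```

```text
[[ 0.103 -0.995 -0.   ]
 [-0.949 -0.098  0.3  ]
 [-0.299 -0.031 -0.954]] [-212.79898819  480.69561587  544.80208154]
[557.5771781  -64.0972286   -1.46870647] [[-2.2 -0.6]
 [ 1.1 -0.4]
 [ 0.4  0.9]
 [-0.2  1. ]]
[[285.03846673 281.74719257]]
[ 566.95313895 -155.61821722    0.        ]
pos [ 563.1 -156.   231.2] d world [   3.8    0.4 -207.2] | tool shift before turn [ -3.9 207.2  -0. ] after turn [ -3.8 207.2  -0. ] turn [0.0001 0.0015 0.0001] t 2.18 F [ 0.8 -0.4 -0.6] grip 0.994
```

```bash
python3 -m handwheel '[{"grip":85,"tx":-4,"ty":25,"tz":0,"wx":0,"wy":0,"wz":0},{"grip":85,"tx":0,"ty":35,"tz":0,"wx":0,"wy":0,"wz":0},{"grip":85,"tx":0,"ty":35,"tz":0,"wx":0,"wy":0,"wz":0},{"grip":85,"tx":0,"ty":35,"tz":0,"wx":0,"wy":0,"wz":0},{"grip":85,"tx":0,"ty":30,"tz":0,"wx":0,"wy":0,"wz":0},{"grip":85,"tx":0,"ty":22,"tz":0,"wx":0,"wy":0,"wz":0},{"grip":85,"tx":0,"ty":15,"tz":0,"wx":0,"wy":0,"wz":0},{"grip":85,"tx":0,"ty":8,"tz":0,"wx":0,"wy":0,"wz":0},{"grip":85,"tx":0,"ty":0,"tz":0,"wx":0,"wy":0,"wz":0}]'
python3 - <<'E'
from h import *
goto([567,-155.6,24],-1.469)
c=cap("wrist");cv2.imwrite("pics/w3.png",c["pixels"][:,:,::-1])
E
```

```text
time_s: 2.93
eef_pos: [566.4, -155.6, 25.0]
ee_rot: [0.035, -0.037, 0.707, -0.706]
force: [-0.7, 0.3, 0.3]
grip_width: 0.997
pos [ 566.4 -155.6   25. ] d world [ 0.6 -0.  -1. ] | tool shift before turn [-0.6  0.9  0.1] after turn [-0.6  1.   0.1] turn [0.0014 0.0005 0.0022] t 2.93 F [-0.7  0.3  0.3] grip 0.997
```

View pics/w3.png

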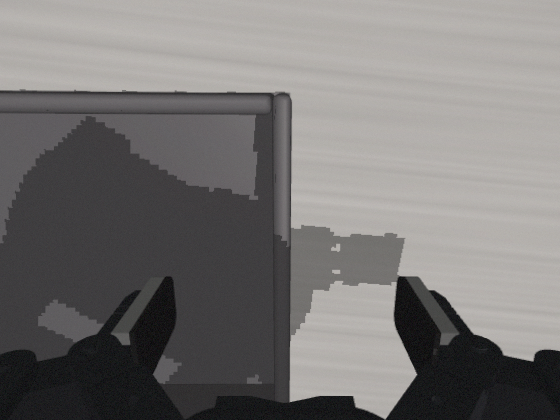

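The wrist view shows the short wall (col 282) midway between the fingers (cols 165 and 405). Closing.

```bash
python3 -m handwheel '[{"grip":3,"tx":0,"ty":0,"tz":0,"wx":0,"wy":0,"wz":0},{"grip":3,"tx":0,"ty":0,"tz":0,"wx":0,"wy":0,"wz":0},{"grip":3,"tx":0,"ty":0,"tz":0,"wx":0,"wy":0,"wz":0},{"grip":3,"tx":0,"ty":0,"tz":0,"wx":0,"wy":0,"wz":0},{"grip":3,"tx":0,"ty":0,"tz":0,"wx":0,"wy":0,"wz":0},{"grip":3,"tx":0,"ty":0,"tz":0,"wx":0,"wy":0,"wz":0},{"grip":3,"tx":0,"ty":0,"tz":0,"wx":0,"wy":0,"wz":0},{"grip":3,"tx":0,"ty":0,"tz":0,"wx":0,"wy":0,"wz":0}]' 60
python3 - <<'E'
from h import *
goto([567,-155.6,24],-1.469)
E
```

```text
time_s: 3.65
eef_pos: [567.4, -155.6, 26.6]
ee_rot: [-0.036, 0.036, -0.706, 0.706]
force: [-0.3, 0.8, 4.3]
grip_width: 0.053
pos [ 567.4 -155.6   26.6] d world [-0.4 -0.  -2.6] | tool shift before turn [ 0.4  2.6 -0. ] after turn [ 0.4  2.6 -0. ] turn [-0.0002  0.     -0.0004] t 3.65 F [-0.3  0.8  4.3] grip 0.053
```

```bash
python3 -m handwheel '[{"grip":3,"tx":-1.4,"ty":0,"tz":-10.3,"wx":0,"wy":0.0238,"wz":0},{"grip":3,"tx":-1.2,"ty":0,"tz":-10.3,"wx":0,"wy":0.0238,"wz":0},{"grip":3,"tx":-0.9,"ty":0,"tz":-10.3,"wx":0,"wy":0.0238,"wz":0},{"grip":3,"tx":-0.7,"ty":0,"tz":-10.3,"wx":0,"wy":0.0238,"wz":0},{"grip":3,"tx":-0.4,"ty":0,"tz":-10.3,"wx":0,"wy":0.0238,"wz":0},{"grip":3,"tx":-0.1,"ty":0,"tz":-10.3,"wx":0,"wy":0.0238,"wz":0},{"grip":3,"tx":0.1,"ty":0,"tz":-10.3,"wx":0,"wy":0.0238,"wz":0},{"grip":3,"tx":0.4,"ty":0,"tz":-10.3,"wx":0,"wy":0.0238,"wz":0},{"grip":3,"tx":0.6,"ty":0,"tz":-10.3,"wx":0,"wy":0.0238,"wz":0},{"grip":3,"tx":0.9,"ty":0,"tz":-10.3,"wx":0,"wy":0.0238,"wz":0}]'
python3 -m handwheel '[{"grip":3,"tx":0,"ty":0,"tz":0,"wx":0,"wy":0,"wz":0},{"grip":3,"tx":0,"ty":0,"tz":0,"wx":0,"wy":0,"wz":0}]'
python3 - <<'E'
from h import *
goto([571.8,-52.4,25],-1.707)
for n in ("wrist","side","top"):
    c=cap(n)
    if n=="wrist": cv2.imwrite("pics/w4.png",c["pixels"][:,:,::-1])
    if n=="side": crop(c,220,120,370,290,3.5,"pics/s4.png")
E
```

```text
time_s: 4.48
eef_pos: [570.7, -52.4, 26.6]
ee_rot: [0.048, -0.049, -0.705, 0.706]
force: [-0.5, -3.5, 2.0]
grip_width: 0.055
time_s: 4.65
eef_pos: [570.7, -51.8, 26.6]
ee_rot: [-0.047, 0.048, 0.706, -0.705]
force: [1.6, 3.1, 4.7]
grip_width: 0.06
pos [570.7 -51.8  26.6] d world [ 1.1 -0.6 -1.6] | tool shift before turn [-1.2  1.6  0.5] after turn [-1.2  1.6  0.5] turn [ 0.0008  0.0012 -0.0006] t 4.65 F [1.6 3.1 4.7] grip 0.06
```

View pics/w4.png

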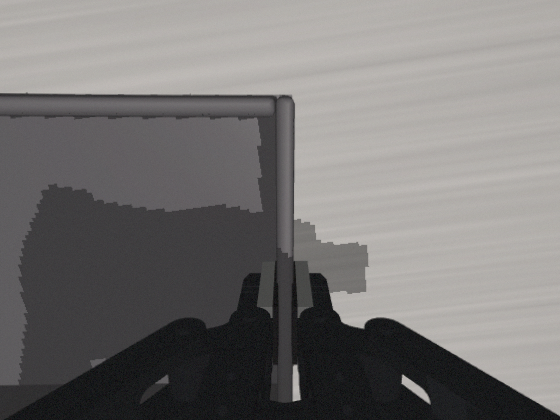

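View pics/s4.png

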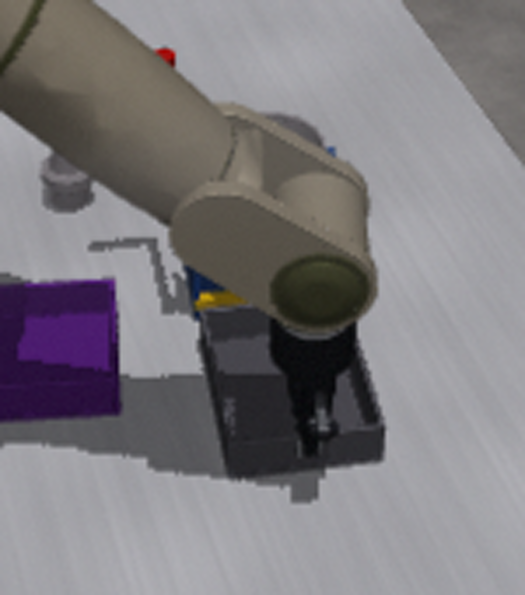

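```bash
python3 -m handwheel '[{"grip":60,"tx":0,"ty":0,"tz":0,"wx":0,"wy":0,"wz":0},{"grip":60,"tx":0,"ty":0,"tz":0,"wx":0,"wy":0,"wz":0},{"grip":60,"tx":0,"ty":0,"tz":0,"wx":0,"wy":0,"wz":0},{"grip":60,"tx":0,"ty":-20,"tz":0,"wx":0,"wy":0,"wz":0},{"grip":60,"tx":0,"ty":-36,"tz":0,"wx":0,"wy":0,"wz":0},{"grip":60,"tx":0,"ty":-40,"tz":0,"wx":0,"wy":0,"wz":0},{"grip":60,"tx":0,"ty":-40,"tz":0,"wx":0,"wy":0,"wz":0},{"grip":60,"tx":0,"ty":-40,"tz":0,"wx":0,"wy":0,"wz":0},{"grip":60,"tx":0,"ty":-24,"tz":0,"wx":0,"wy":0,"wz":0},{"grip":60,"tx":0,"ty":0,"tz":0,"wx":0,"wy":0,"wz":0}]'
python3 - <<'E'
from h import *
c=cap("wrist"); cv2.imwrite("pics/w5.png",c["pixels"][:,:,::-1]); crop(c,0,0,280,250,2.8,"pics/w5b.png")
E
```

```text
time_s: 5.63
eef_pos: [572.1, -53.1, 232.0]
ee_rot: [0.045, -0.051, -0.705, 0.706]
force: [-0.2, 0.3, 0.1]
grip_width: 0.702
```

View pics/w5.png

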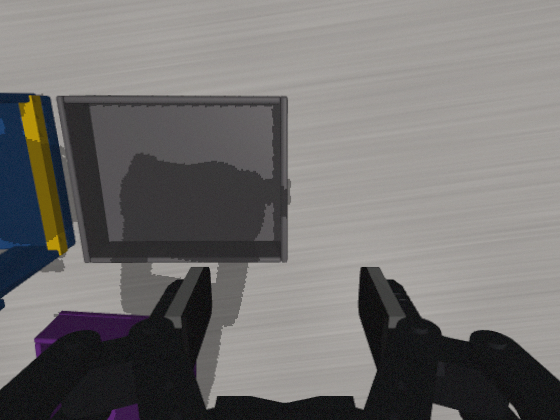

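View pics/w5b.png

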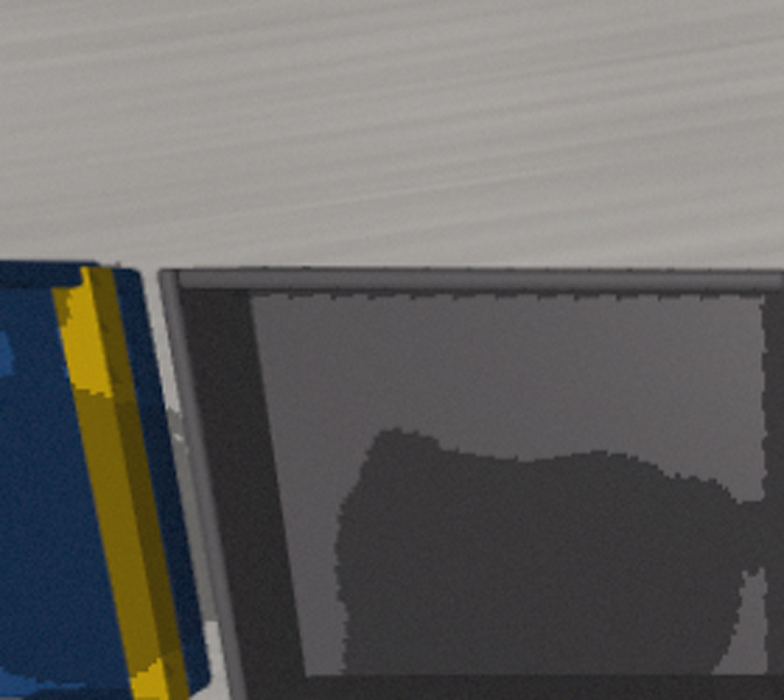

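```bash
python3 - <<'E'
from h import *
im=cv2.imread("pics/w5.png")
a=cv2.resize(im[85:155,0:100],None,fx=8,fy=8,interpolation=cv2.INTER_CUBIC)[:290]
b=cv2.resize(im[225:265,0:100],None,fx=8,fy=8,interpolation=cv2.INTER_CUBIC)[:310]
cv2.imwrite("pics/w5c.png",np.vstack([a,b]))
E
```

```text
(no output)
```

View pics/w5c.png

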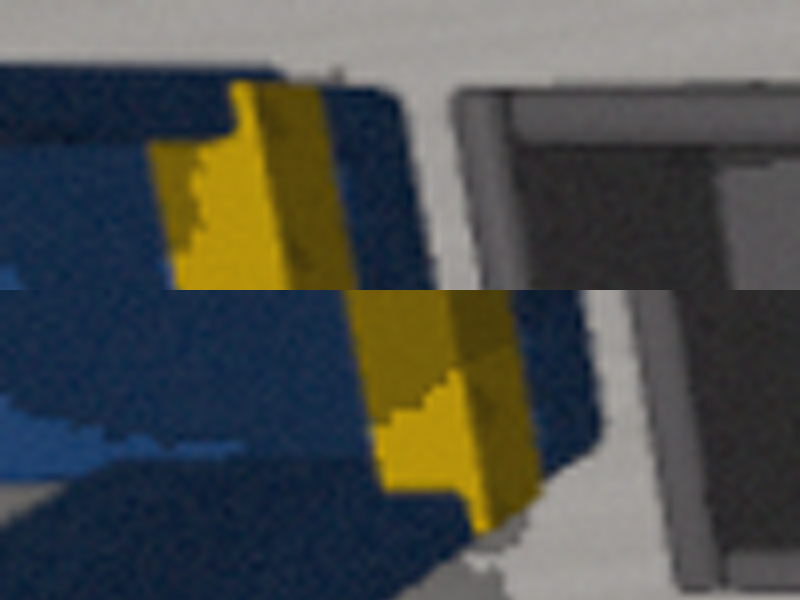

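```bash
python3 - <<'E'
from fit import *
w=cap("wrist")
p,r=fit([(w,[(0,75,30),(0,-75,30),(0,75,18),(0,-75,18),(0,75,0),(0,-75,0)],[(31,95.2),(60.6,255.4),(40.6,96),(67.6,250),(50.3,96.5),(75,243.1)])],[601,162,-1.707])
print("stand",p,r.round(1).tolist())
q,r=fit([(w,[(-95,75,50),(95,75,50),(95,-75,50),(-95,-75,50)],[(57,96.5),(287.5,97),(287.5,262.5),(85,262.3)])],[584,39,-1.707])
print("tray",q,r.round(1).tolist())
c,s=np.cos(p[2]),np.sin(p[2]); d=q[:2]-p[:2]; print("tray in stand",c*d[0]+s*d[1],-s*d[0]+c*d[1],q[2]-p[2])
np.save("stand.npy",p)
g=W(q,[92,0,0])[0];goto([g[0],g[1],25],q[2])
E
```

```text
stand [598.45404592 163.85485222  -1.71860081] [[-0.0, 0.1], [-0.3, 0.4], [-0.9, -0.8], [-0.5, 0.8], [1.3, -1.4], [1.5, 0.8]]
tray [581.30194547  37.89225537  -1.70580313] [[-2.6, -0.6], [1.6, -0.6], [1.3, 1.3], [-0.8, 2.3]]
tray in stand 127.11513685282958 1.5850352569612696 0.01279768196517983
pos [570.4 -52.6 226.4] d world [  -1.5   -0.7 -201.4] | tool shift before turn [  1.6 201.4   0.8] after turn [  1.4 201.4   0.9] turn [-0.0003 -0.0014 -0.0007] t 5.73 F [-0.5  0.2 -0.7] grip 0.705
```

```bash
python3 - <<'E'
from fit import *
for i in range(3):
    w=cap("wrist"); print(pose()[0].round(2))
im=w["pixels"][:,:,::-1].copy(); cv2.imwrite("pics/w6.png",im)
print(-w["R"].T@w["t"])
a=cv2.resize(im[85:155,0:100],None,fx=8,fy=8,interpolation=cv2.INTER_CUBIC)[:290]
b=cv2.resize(im[225:275,0:100],None,fx=8,fy=8,interpolation=cv2.INTER_CUBIC)[:310]
cv2.imwrite("pics/w6c.png",np.vstack([a,b]))
crop(w,250,80,310,280,3,"pics/w6d.png")
E
```

```text
[570.01 -52.44 225.11]
[569.87 -52.36 224.63]
[569.89 -52.31 224.56]
[647.36756732 -62.84608352 368.49363466]
```

View pics/w6c.png

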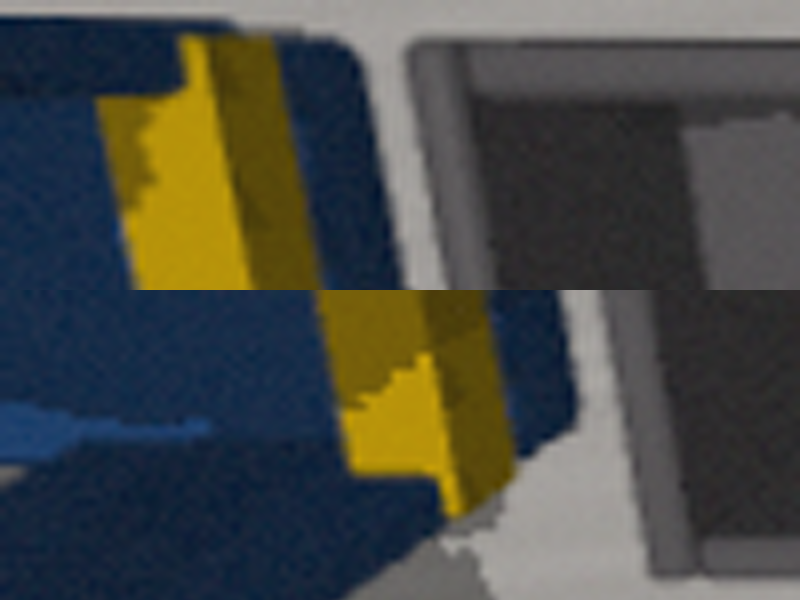

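View pics/w6d.png

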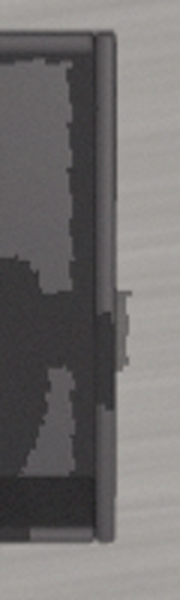

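```bash
python3 - <<'E'
from fit import *
w=cap("wrist")
o1=(w,[(0,75,30),(0,-75,30),(0,75,18),(0,-75,18),(0,75,0),(0,-75,0)],[(25.6,89.6),(56.9,253.4),(34,89.8),(64.2,246.9),(44.4,90.2),(72.2,241.9)])
p,r=fit([o1],[601,162,-1.707])
print("stand",p,r.round(1).tolist())
q,r=fit([(w,[(-95,75,50),(95,75,50),(95,-75,50),(-95,-75,50)],[(51,90),(288.7,90.3),(288.2,260.5),(81.2,261)])],[584,39,-1.707])
print("tray",q,r.round(1).tolist())
c,s=np.cos(p[2]),np.sin(p[2]); d=q[:2]-p[:2]; print("tray in stand",c*d[0]+s*d[1],-s*d[0]+c*d[1],q[2]-p[2])
np.save("stand.npy",p)
g=W(q,[92,0,0])[0];goto([g[0],g[1],25],q[2]);print(g)
t=W(p,[95+92,0,0])[0];print("target grip pt",t,p[2])
E
```

```text
stand [600.0796786  165.47070186  -1.71479842] [[-0.8, 0.4], [-0.2, -0.4], [-0.2, 0.1], [-0.6, 1.1], [1.9, -0.3], [1.2, -0.9]]
tray [583.36391979  38.37267113  -1.70681178] [[-1.1, -0.5], [0.4, 0.1], [0.4, 0.4], [0.1, 0.3]]
tray in stand 128.18130935666102 1.696448969364404 0.007986643256086667
pos [570.  -52.3 224.7] d world [   0.9   -0.5 -199.7] | tool shift before turn [ -1.5 199.7   0.4] after turn [ -0.9 199.7   0.4] turn [ 0.0004 -0.0002  0.0029] t 5.93 F [-0.5  1.5 -0.7] grip 0.703
[570.88904626 -52.77763073   0.        ]
target grip pt [573.2442581  -19.59377395   0.        ] -1.7147984192361132
```

```bash
python3 -m handwheel '[{"grip":85,"tx":-1,"ty":25,"tz":0,"wx":0,"wy":0,"wz":0},{"grip":85,"tx":0,"ty":35,"tz":0,"wx":0,"wy":0,"wz":0},{"grip":85,"tx":0,"ty":35,"tz":0,"wx":0,"wy":0,"wz":0},{"grip":85,"tx":0,"ty":35,"tz":0,"wx":0,"wy":0,"wz":0},{"grip":85,"tx":0,"ty":30,"tz":0,"wx":0,"wy":0,"wz":0},{"grip":85,"tx":0,"ty":20,"tz":0,"wx":0,"wy":0,"wz":0},{"grip":85,"tx":0,"ty":12,"tz":0,"wx":0,"wy":0,"wz":0},{"grip":85,"tx":0,"ty":8,"tz":0,"wx":0,"wy":0,"wz":0},{"grip":85,"tx":0,"ty":0,"tz":0,"wx":0,"wy":0,"wz":0}]'
python3 -m handwheel '[{"grip":3,"tx":0,"ty":0,"tz":0,"wx":0,"wy":0,"wz":0},{"grip":3,"tx":0,"ty":0,"tz":0,"wx":0,"wy":0,"wz":0},{"grip":3,"tx":0,"ty":0,"tz":0,"wx":0,"wy":0,"wz":0},{"grip":3,"tx":0,"ty":0,"tz":0,"wx":0,"wy":0,"wz":0},{"grip":3,"tx":0,"ty":0,"tz":0,"wx":0,"wy":0,"wz":0},{"grip":3,"tx":0,"ty":0,"tz":0,"wx":0,"wy":0,"wz":0},{"grip":3,"tx":0,"ty":0,"tz":0,"wx":0,"wy":0,"wz":0},{"grip":3,"tx":0,"ty":0,"tz":0,"wx":0,"wy":0,"wz":0},{"grip":3,"tx":0,"ty":0,"tz":0,"wx":0,"wy":0,"wz":0}]' 50
python3 - <<'E'
from h import *
goto([573.2,-19.6,25],-1.715)
E
```

```text
time_s: 6.68
eef_pos: [570.9, -52.3, 25.0]
ee_rot: [-0.049, 0.047, 0.706, -0.705]
force: [-0.2, -0.4, 0.6]
grip_width: 0.998
time_s: 7.43
eef_pos: [571.6, -52.5, 26.7]
ee_rot: [0.048, -0.048, -0.705, 0.706]
force: [-1.2, 0.2, 4.5]
grip_width: 0.056
pos [571.6 -52.5  26.7] d world [ 1.6 32.9 -1.7] | tool shift before turn [  2.9   1.7 -32.9] after turn [  3.2   1.7 -32.8] turn [-0.0002  0.0081 -0.0006] t 7.43 F [-1.2  0.2  4.5] grip 0.056
```

```bash
python3 -m handwheel '[{"grip":3,"tx":0.4,"ty":0,"tz":-4,"wx":0,"wy":0.002,"wz":0},{"grip":3,"tx":0.4,"ty":0,"tz":-5,"wx":0,"wy":0.002,"wz":0},{"grip":3,"tx":0.4,"ty":0,"tz":-5,"wx":0,"wy":0.002,"wz":0},{"grip":3,"tx":0.4,"ty":0,"tz":-5,"wx":0,"wy":0.002,"wz":0},{"grip":3,"tx":0.4,"ty":0,"tz":-5,"wx":0,"wy":0,"wz":0},{"grip":3,"tx":0.4,"ty":0,"tz":-3,"wx":0,"wy":0,"wz":0},{"grip":3,"tx":0,"ty":0,"tz":-1,"wx":0,"wy":0,"wz":0},{"grip":3,"tx":0,"ty":0,"tz":0,"wx":0,"wy":0,"wz":0}]'
python3 -m handwheel '[{"grip":3,"tx":0,"ty":0,"tz":-1,"wx":0,"wy":0,"wz":0},{"grip":3,"tx":0,"ty":0,"tz":-1,"wx":0,"wy":0,"wz":0},{"grip":3,"tx":0,"ty":0,"tz":0,"wx":0,"wy":0,"wz":0}]'
python3 -m handwheel '[{"grip":3,"tx":0,"ty":0,"tz":-1,"wx":0,"wy":0,"wz":0},{"grip":3,"tx":0,"ty":0,"tz":-1,"wx":0,"wy":0,"wz":0},{"grip":3,"tx":0,"ty":0,"tz":0,"wx":0,"wy":0,"wz":0}]'
```

```text
time_s: 8.1
eef_pos: [573.4, -23.8, 26.7]
ee_rot: [0.05, -0.051, -0.705, 0.705]
force: [0.0, -1.4, 4.8]
grip_width: 0.06
time_s: 8.35
eef_pos: [573.7, -22.1, 26.7]
ee_rot: [0.051, -0.051, -0.705, 0.705]
force: [-0.1, -3.2, 5.3]
grip_width: 0.056
time_s: 8.6
eef_pos: [574.4, -21.4, 26.7]
ee_rot: [0.05, -0.052, -0.704, 0.706]
force: [1.2, -9.4, 2.8]
grip_width: 0.058
```

```bash
python3 -m handwheel '[{"grip":3,"tx":0,"ty":0,"tz":-1,"wx":0,"wy":0,"wz":0},{"grip":3,"tx":0,"ty":0,"tz":-1,"wx":0,"wy":0,"wz":0},{"grip":3,"tx":0,"ty":0,"tz":0,"wx":0,"wy":0,"wz":0}]'
python3 - <<'E'
from h import *
s=sense();print(s["force"],s["wrist_torque"])
E
```

```text
time_s: 8.85
eef_pos: [574.9, -21.3, 26.8]
ee_rot: [0.05, -0.052, -0.703, 0.707]
force: [0.8, -20.7, 1.2]
grip_width: 0.062
[  0.83034814 -20.65601083   1.2174339 ] [-3.12082201 -0.10085356  0.25339816]
```

```bash
python3 -m handwheel '[{"grip":3,"tx":0,"ty":0,"tz":2,"wx":0,"wy":0,"wz":0},{"grip":3,"tx":0,"ty":0,"tz":1,"wx":0,"wy":0,"wz":0}]'
python3 -m handwheel '[{"grip":60,"tx":0,"ty":0,"tz":0,"wx":0,"wy":0,"wz":0},{"grip":60,"tx":0,"ty":0,"tz":0,"wx":0,"wy":0,"wz":0},{"grip":60,"tx":0,"ty":0,"tz":0,"wx":0,"wy":0,"wz":0},{"grip":60,"tx":0,"ty":0,"tz":0,"wx":0,"wy":0,"wz":0},{"grip":60,"tx":0,"ty":-20,"tz":0,"wx":0,"wy":0,"wz":0},{"grip":60,"tx":0,"ty":-36,"tz":0,"wx":0,"wy":0,"wz":0},{"grip":60,"tx":0,"ty":-36,"tz":0,"wx":0,"wy":0,"wz":0},{"grip":60,"tx":0,"ty":-36,"tz":0,"wx":0,"wy":0,"wz":0},{"grip":60,"tx":0,"ty":-40,"tz":0,"wx":0,"wy":0,"wz":0},{"grip":60,"tx":0,"ty":-32,"tz":0,"wx":0,"wy":0,"wz":0}]'
python3 -m handwheel '[{"grip":60,"tx":0,"ty":0,"tz":0,"wx":0,"wy":0,"wz":0},{"grip":60,"tx":0,"ty":0,"tz":0,"wx":0,"wy":0,"wz":0},{"grip":60,"tx":0,"ty":0,"tz":0,"wx":0,"wy":0,"wz":0}]'
python3 - <<'E'
from h import *
w=cap("wrist")
im=w["pixels"][:,:,::-1].copy(); cv2.imwrite("pics/w7.png",im)
crop(w,0,70,130,180,6,"pics/w7b.png")
crop(w,0,180,130,280,6,"pics/w7c.png")
E
```

```text
time_s: 9.02
eef_pos: [574.2, -21.5, 26.7]
ee_rot: [0.05, -0.052, -0.705, 0.705]
force: [2.6, -0.8, 4.0]
grip_width: 0.058
time_s: 9.85
eef_pos: [573.3, -21.1, 229.2]
ee_rot: [0.05, -0.051, -0.705, 0.705]
force: [0.5, 0.2, 0.1]
grip_width: 0.704
time_s: 10.1
eef_pos: [573.0, -21.1, 225.2]
ee_rot: [-0.052, 0.05, 0.705, -0.705]
force: [1.1, 0.4, -0.1]
grip_width: 0.707
```

View pics/w7.png

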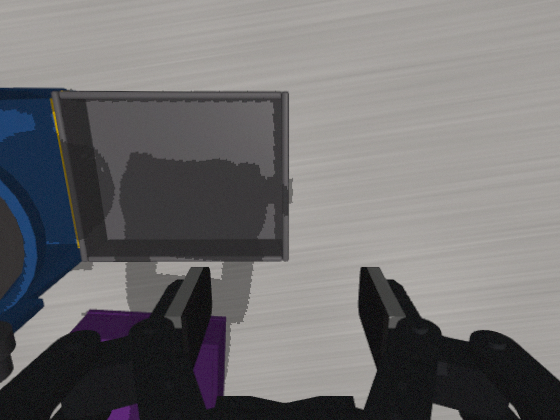

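View pics/w7b.png

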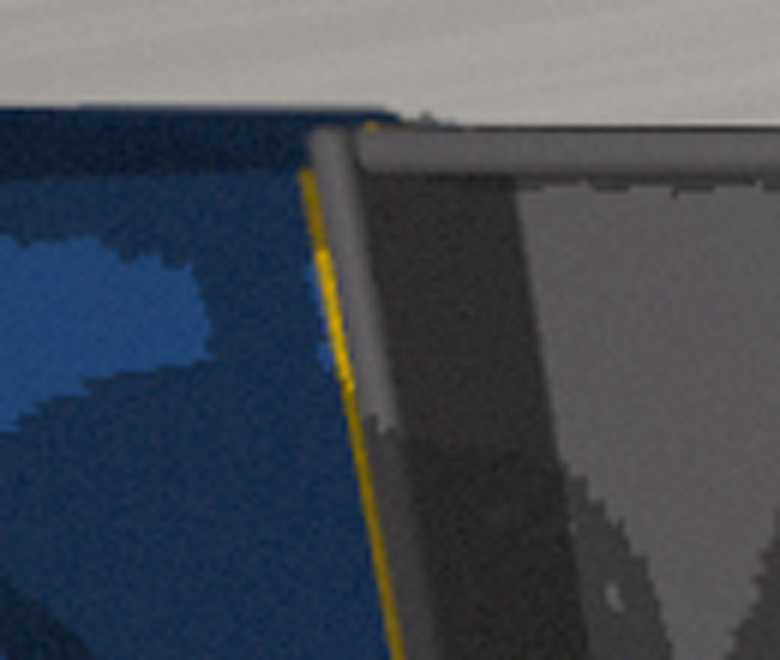

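View pics/w7c.png

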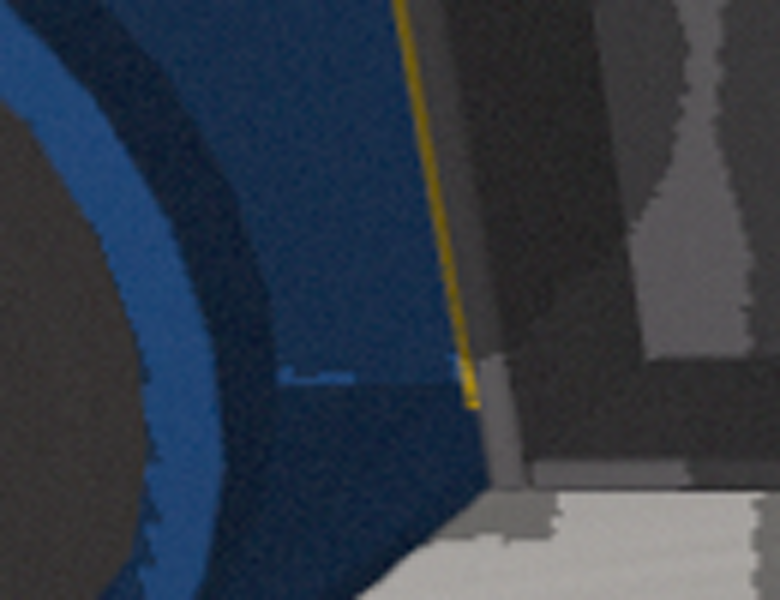

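```bash
python3 - <<'E'
from fit import *
w=cap("wrist"); p=np.load("stand.npy")
k=lambda u,v,y0:(u/6,y0+v/6)
q,r=fit([(w,[(-95,75,50),(95,75,50),(95,-75,50),(-95,-75,50)],[k(308,128,70),(289,92.5),(288.5,260.5),k(488,488,180)])],[584,70,-1.715])
print("tray",q,r.round(1).tolist())
c,s=np.cos(p[2]),np.sin(p[2]); d=q[:2]-p[:2]; print("tray in old stand",c*d[0]+s*d[1],-s*d[0]+c*d[1],q[2]-p[2])
# where strip ends in tray frame at z=30
cc,ss=np.cos(q[2]),np.sin(q[2])
for uv in (k(300,170,70),k(475,405,180)):
    X=onz(w,uv,30); d=X[:2]-q[:2]; print("strip end tray frame",cc*d[0]+ss*d[1],-ss*d[0]+cc*d[1])
for uv in ((0,0),):pass
t=cap("top");crop(t,170,130,320,260,5,"pics/t7.png")
E
```

```text
tray [586.00693903  69.44631832  -1.71660342] [[-0.8, -0.7], [0.4, -0.5], [0.1, 1.5], [0.2, 0.8]]
tray in old stand 97.05000047736641 -0.1471094205754575 -0.0018049963682538195
strip end tray frame -108.37193708740571 68.56969528208529
strip end tray frame -106.52130181546329 -69.17012289656854
```

View pics/t7.png

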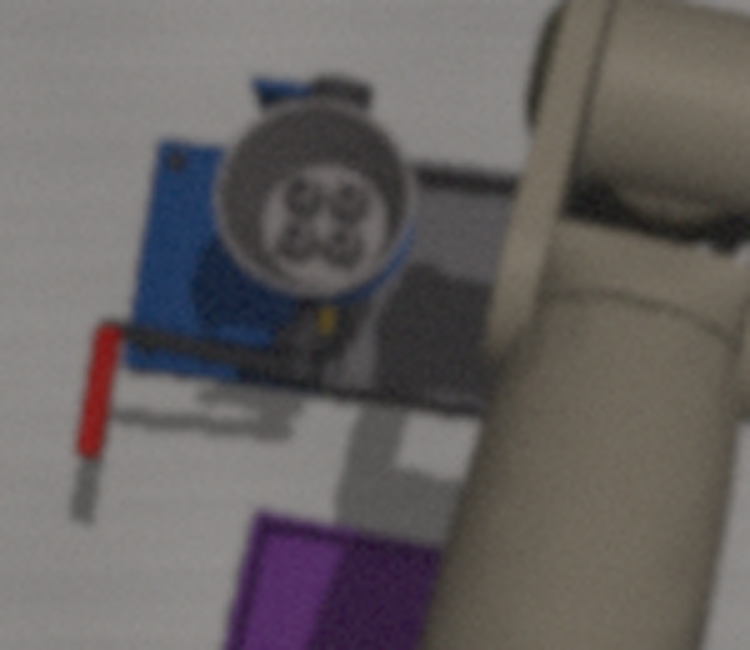

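Tray is flush, about 0.15 mm off centre and within 0.002 rad of square. Moving above the handle.

```bash
python3 -m handwheel '[{"grip":60,"tx":0,"ty":-25,"tz":0,"wx":0,"wy":0,"wz":0},{"grip":60,"tx":0,"ty":-40,"tz":0,"wx":0,"wy":0,"wz":0},{"grip":60,"tx":0,"ty":-38,"tz":0,"wx":0,"wy":0,"wz":0},{"grip":60,"tx":8,"ty":-20,"tz":-18,"wx":0,"wy":0,"wz":0},{"grip":60,"tx":14,"ty":0,"tz":-32,"wx":0,"wy":0,"wz":0},{"grip":60,"tx":14,"ty":0,"tz":-32,"wx":0,"wy":0,"wz":0},{"grip":60,"tx":14,"ty":0,"tz":-32,"wx":0,"wy":0,"wz":0},{"grip":60,"tx":14,"ty":0,"tz":-32,"wx":0,"wy":0,"wz":0},{"grip":60,"tx":14,"ty":0,"tz":-32,"wx":0,"wy":0,"wz":0},{"grip":60,"tx":14,"ty":0,"tz":-32,"wx":0,"wy":0,"wz":0}]'
python3 -m handwheel '[{"grip":60,"tx":14,"ty":0,"tz":-32,"wx":0,"wy":0,"wz":0},{"grip":60,"tx":14,"ty":0,"tz":-26,"wx":0,"wy":0,"wz":0},{"grip":60,"tx":7,"ty":0,"tz":-16,"wx":0,"wy":0,"wz":0},{"grip":60,"tx":0,"ty":0,"tz":0,"wx":0,"wy":0,"wz":0},{"grip":60,"tx":0,"ty":0,"tz":0,"wx":0,"wy":0,"wz":0},{"grip":60,"tx":0,"ty":0,"tz":0,"wx":0,"wy":0,"wz":0}]' 20
python3 - <<'E'
from h import *
goto([489.3,278.7,212],-1.7166)
print(sense()["joints"].round(2))
w=cap("wrist");cv2.imwrite("pics/w8.png",w["pixels"][:,:,::-1])
E
```

```text
time_s: 11.08
eef_pos: [511.8, 201.2, 348.4]
ee_rot: [0.052, -0.05, -0.705, 0.705]
force: [1.2, 0.3, -0.7]
grip_width: 0.704
time_s: 11.58
eef_pos: [488.9, 277.2, 348.7]
ee_rot: [0.051, -0.051, -0.705, 0.705]
force: [-0.2, -0.1, 0.1]
grip_width: 0.699
pos [488.9 277.2 348.7] d world [   0.4    1.5 -136.7] | tool shift before turn [ -0.3 136.7  -1.7] after turn [ -0.2 136.7  -1.6] turn [-0.0007  0.001   0.0009] t 11.58 F [-0.2 -0.1  0.1] grip 0.699
[ 0.31  0.35  1.15 -0.    1.65  2.02]
```

View pics/w8.png

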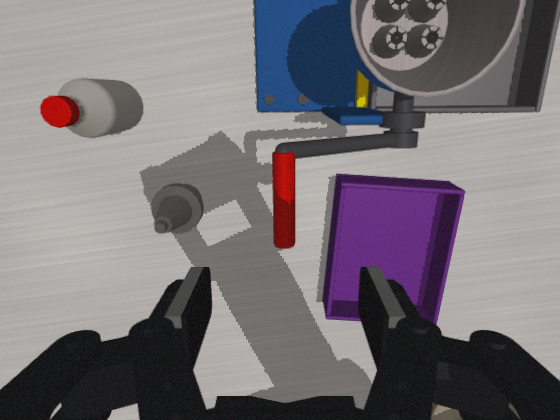

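```bash
python3 - <<'E'
from h import *
w=cap("wrist")
a=onz(w,(284,153),237);b=onz(w,(284.3,246),237);print(a,b,(a+b)/2,np.linalg.norm(a-b))
print(proj(w,[[489.3,278.7,231]]))
E
```

```text
[525.10336038 272.22102708 237.        ] [457.64083209 281.9443029  237.        ] [491.37209624 277.08266499 237.        ] 68.15962747029428
[[282.360823   201.97938936]]
```

```bash
python3 -m handwheel '[{"grip":60,"tx":-2,"ty":20,"tz":0,"wx":0,"wy":0,"wz":0},{"grip":60,"tx":0,"ty":30,"tz":0,"wx":0,"wy":0,"wz":0},{"grip":60,"tx":0,"ty":30,"tz":0,"wx":0,"wy":0,"wz":0},{"grip":50,"tx":0,"ty":30,"tz":0,"wx":0,"wy":0,"wz":0},{"grip":40,"tx":0,"ty":20,"tz":0,"wx":0,"wy":0,"wz":0},{"grip":30,"tx":0,"ty":10,"tz":0,"wx":0,"wy":0,"wz":0},{"grip":21,"tx":0,"ty":0,"tz":0,"wx":0,"wy":0,"wz":0},{"grip":21,"tx":0,"ty":0,"tz":0,"wx":0,"wy":0,"wz":0},{"grip":21,"tx":0,"ty":0,"tz":0,"wx":0,"wy":0,"wz":0},{"grip":21,"tx":0,"ty":0,"tz":0,"wx":0,"wy":0,"wz":0}]'
python3 - <<'E'
from h import *
goto([490,277,209],-1.7166)
w=cap("wrist");cv2.imwrite("pics/w9.png",w["pixels"][:,:,::-1])
ph=np.linspace(-1.0123,1.0877,29);x=115*np.sin(ph);z=115*np.cos(ph)
for i,(a,b) in enumerate(zip(np.diff(x),-np.diff(z))):print(i,"tz %.1f ty %.1f"%(a,b))
E
```

```text
time_s: 12.52
eef_pos: [491.2, 277.7, 210.8]
ee_rot: [-0.05, 0.052, 0.706, -0.705]
force: [-0.1, 0.3, 0.6]
grip_width: 0.244
pos [491.2 277.7 210.8] d world [-1.2 -0.7 -1.8] | tool shift before turn [1.1 1.8 0.8] after turn [1.1 1.8 0.8] turn [ 0.0011  0.0014 -0.0024] t 12.52 F [-0.1  0.3  0.6] grip 0.244
0 tz 4.8 ty -7.1
1 tz 5.4 ty -6.8
2 tz 5.9 ty -6.3
3 tz 6.3 ty -5.9
4 tz 6.7 ty -5.4
5 tz 7.1 ty -4.9
6 tz 7.5 ty -4.3
7 tz 7.8 ty -3.7
8 tz 8.0 ty -3.2
9 tz 8.2 ty -2.5
10 tz 8.4 ty -1.9
11 tz 8.5 ty -1.3
12 tz 8.6 ty -0.6
13 tz 8.6 ty 0.0
14 tz 8.6 ty 0.6
15 tz 8.5 ty 1.3
16 tz 8.4 ty 1.9
17 tz 8.2 ty 2.5
18 tz 8.0 ty 3.2
19 tz 7.8 ty 3.8
20 tz 7.5 ty 4.3
21 tz 7.1 ty 4.9
22 tz 6.7 ty 5.4
23 tz 6.3 ty 5.9
24 tz 5.8 ty 6.3
25 tz 5.4 ty 6.8
26 tz 4.8 ty 7.1
27 tz 4.3 ty 7.5
```

View pics/w9.png

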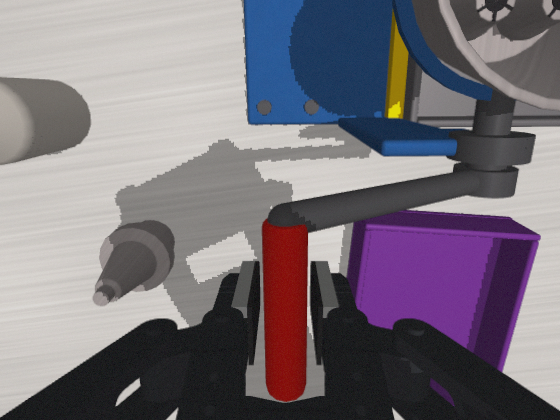

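The bar (cols 263–307) sits centred between the pads (cols 250–325). Swinging it over at about 0.9 rad/s.

```bash
python3 -m handwheel '[{"grip":21,"tx":0,"ty":-3,"tz":4,"wx":0,"wy":0,"wz":0},{"grip":21,"tx":0,"ty":-7,"tz":5.1,"wx":0,"wy":0,"wz":0},{"grip":21,"tx":0,"ty":-6.6,"tz":5.6,"wx":0,"wy":0,"wz":0},{"grip":21,"tx":0,"ty":-6.1,"tz":6.1,"wx":0,"wy":0,"wz":0},{"grip":21,"tx":0,"ty":-5.7,"tz":6.5,"wx":0,"wy":0,"wz":0},{"grip":21,"tx":0,"ty":-5.2,"tz":6.9,"wx":0,"wy":0,"wz":0}]'
python3 -m handwheel '[{"grip":21,"tx":0,"ty":-4.6,"tz":7.3,"wx":0,"wy":0,"wz":0},{"grip":21,"tx":0,"ty":-4,"tz":7.6,"wx":0,"wy":0,"wz":0},{"grip":21,"tx":0,"ty":-3.5,"tz":7.9,"wx":0,"wy":0,"wz":0},{"grip":21,"tx":0,"ty":-2.8,"tz":8.1,"wx":0,"wy":0,"wz":0}]'
python3 - <<'E'
from h import *
w=cap("wrist");cv2.imwrite("pics/w10.png",w["pixels"][:,:,::-1])
p=pose()[0];d=p[:2]-np.array([599.8,163.4]);X=np.array([-.1453,-.9894]);print(d@X,d@np.array([.9894,-.1453]),p[2]-170+21)
E
```

```text
time_s: 13.07
eef_pos: [486.3, 245.5, 245.7]
ee_rot: [-0.049, 0.052, 0.707, -0.703]
force: [0.9, 8.5, 5.4]
grip_width: 0.245
time_s: 13.4
eef_pos: [481.4, 213.3, 259.3]
ee_rot: [-0.05, 0.052, 0.706, -0.705]
force: [0.6, 4.2, 2.9]
grip_width: 0.245
-30.865748763502992 -124.22798227329756 110.448787872494
```

View pics/w10.png

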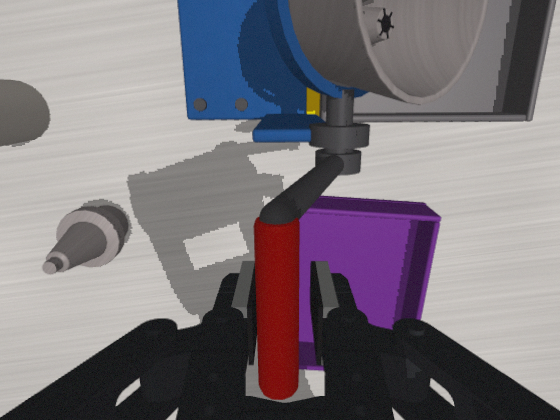

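The bar follows against the left pad, the lever is near vertical and the pot is tipping towards the tray. Continuing.

```bash
python3 -m handwheel '[{"grip":21,"tx":0,"ty":-2.2,"tz":8.3,"wx":0,"wy":0,"wz":0},{"grip":21,"tx":0,"ty":-1.6,"tz":8.4,"wx":0,"wy":0,"wz":0},{"grip":21,"tx":0,"ty":-0.9,"tz":8.6,"wx":0,"wy":0,"wz":0},{"grip":21,"tx":0,"ty":-0.3,"tz":8.6,"wx":0,"wy":0,"wz":0},{"grip":21,"tx":0,"ty":0.3,"tz":8.6,"wx":0,"wy":0,"wz":0},{"grip":21,"tx":0,"ty":1,"tz":8.5,"wx":0,"wy":0,"wz":0},{"grip":21,"tx":0,"ty":1.6,"tz":8.4,"wx":0,"wy":0,"wz":0},{"grip":21,"tx":0,"ty":2.2,"tz":8.3,"wx":0,"wy":0,"wz":0}]'
python3 -m handwheel '[{"grip":21,"tx":0,"ty":2.9,"tz":8,"wx":0,"wy":0,"wz":0},{"grip":21,"tx":0,"ty":3.5,"tz":7.8,"wx":0,"wy":0,"wz":0},{"grip":21,"tx":0,"ty":4,"tz":7.5,"wx":0,"wy":0,"wz":0},{"grip":21,"tx":0,"ty":4.6,"tz":7.2,"wx":0,"wy":0,"wz":0}]'
python3 - <<'E'
from h import *
w=cap("wrist");cv2.imwrite("pics/w11.png",w["pixels"][:,:,::-1])
p=pose()[0];d=p[:2]-np.array([599.8,163.4]);X=np.array([-.1453,-.9894]);print(d@X,d@np.array([.9894,-.1453]),p[2]-170+21)
E
```

```text
time_s: 14.12
eef_pos: [471.3, 145.2, 257.4]
ee_rot: [0.051, -0.051, -0.705, 0.705]
force: [1.5, 1.6, 0.8]
grip_width: 0.245
time_s: 14.45
eef_pos: [466.9, 115.2, 242.2]
ee_rot: [0.051, -0.051, -0.705, 0.705]
force: [0.4, 1.2, 1.6]
grip_width: 0.244
67.94027173875462 -124.75131250238962 92.23354645643394
```

View pics/w11.png

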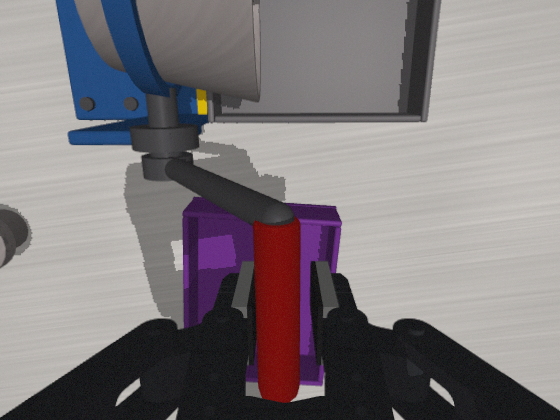

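```bash
python3 -m handwheel '[{"grip":21,"tx":0,"ty":3.4,"tz":4.6,"wx":0,"wy":0,"wz":0},{"grip":21,"tx":0,"ty":3.6,"tz":4.4,"wx":0,"wy":0,"wz":0},{"grip":21,"tx":0,"ty":3.9,"tz":4.1,"wx":0,"wy":0,"wz":0},{"grip":21,"tx":0,"ty":4,"tz":3.9,"wx":0,"wy":0,"wz":0},{"grip":21,"tx":0,"ty":4.3,"tz":3.7,"wx":0,"wy":0,"wz":0}]'
python3 -m handwheel '[{"grip":21,"tx":0,"ty":4.5,"tz":3.4,"wx":0,"wy":0,"wz":0},{"grip":21,"tx":0,"ty":4.6,"tz":3.1,"wx":0,"wy":0,"wz":0},{"grip":21,"tx":0,"ty":4.8,"tz":2.9,"wx":0,"wy":0,"wz":0},{"grip":21,"tx":0,"ty":4.9,"tz":2.6,"wx":0,"wy":0,"wz":0},{"grip":21,"tx":0,"ty":0,"tz":0,"wx":0,"wy":0,"wz":0}]'
python3 - <<'E'
from h import *
w=cap("wrist");cv2.imwrite("pics/w12.png",w["pixels"][:,:,::-1])
p=pose()[0];d=p[:2]-np.array([599.8,163.4]);X=np.array([-.1453,-.9894]);print(d@X,d@np.array([.9894,-.1453]),p[2]-170+21)
E
```

```text
time_s: 14.92
eef_pos: [464.0, 95.2, 223.1]
ee_rot: [0.051, -0.051, -0.705, 0.705]
force: [0.6, 0.4, 1.6]
grip_width: 0.246
time_s: 15.33
eef_pos: [461.9, 83.2, 203.6]
ee_rot: [0.052, -0.05, -0.705, 0.705]
force: [-0.2, 0.6, -0.7]
grip_width: 0.246
99.18707886841803 -124.58293373733471 55.135554598642415
```

View pics/w12.png

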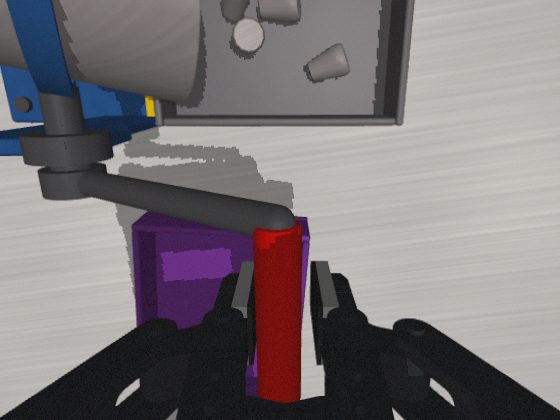

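Four collets appear to be in the tray, at (235,10), (280,10), (248,35) and (328,65). Pressing on to the stop and holding.

```bash
python3 -m handwheel '[{"grip":21,"tx":0,"ty":3,"tz":2,"wx":0,"wy":0,"wz":0},{"grip":21,"tx":0,"ty":1,"tz":2,"wx":0,"wy":0,"wz":0},{"grip":21,"tx":0,"ty":0,"tz":1.5,"wx":0,"wy":0,"wz":0},{"grip":21,"tx":0,"ty":0,"tz":0,"wx":0,"wy":0,"wz":0},{"grip":21,"tx":0,"ty":0,"tz":0,"wx":0,"wy":0,"wz":0}]'
python3 -m handwheel '[{"grip":21,"tx":0,"ty":0,"tz":1.5,"wx":0,"wy":0,"wz":0},{"grip":21,"tx":0,"ty":0,"tz":0,"wx":0,"wy":0,"wz":0},{"grip":21,"tx":0,"ty":0,"tz":0,"wx":0,"wy":0,"wz":0}]'
python3 - <<'E'
from h import *
w=cap("wrist");cv2.imwrite("pics/w13.png",w["pixels"][:,:,::-1])
c=cap("top");crop(c,170,130,320,260,5,"pics/t13.png")
p=pose()[0];d=p[:2]-np.array([599.8,163.4]);X=np.array([-.1453,-.9894]);print(d@X,d@np.array([.9894,-.1453]),p[2]-170+21)
E
```

```text
time_s: 15.8
eef_pos: [461.7, 80.0, 199.9]
ee_rot: [-0.051, 0.051, 0.707, -0.704]
force: [5.7, 12.7, -7.3]
grip_width: 0.248
time_s: 16.05
eef_pos: [461.6, 79.6, 199.4]
ee_rot: [-0.051, 0.051, 0.708, -0.703]
force: [10.0, 20.1, -14.5]
grip_width: 0.246
103.00515828838691 -124.52125694365432 50.43188831416526
```

View pics/w13.png

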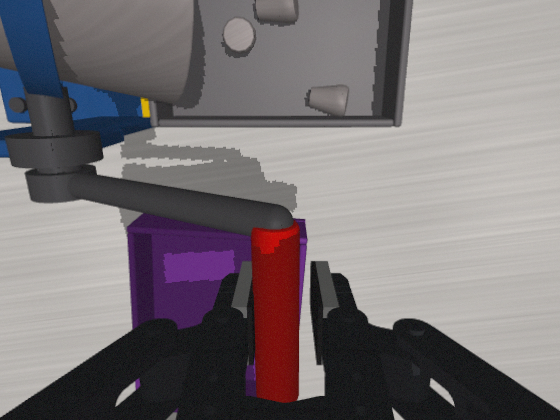

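View pics/t13.png

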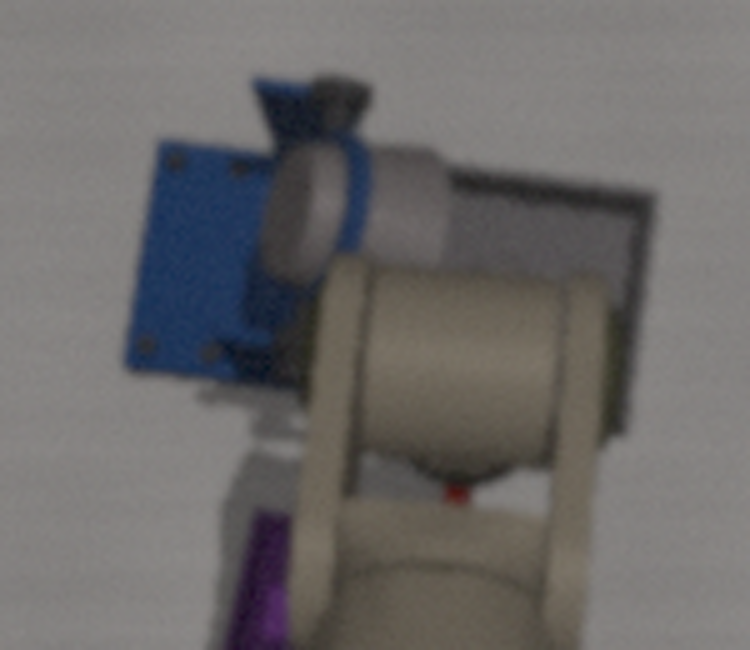

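```bash
python3 -m handwheel '[{"grip":21,"tx":0,"ty":0,"tz":-1.5,"wx":0,"wy":0,"wz":0},{"grip":21,"tx":0,"ty":0,"tz":0,"wx":0,"wy":0,"wz":0},{"grip":21,"tx":0,"ty":0,"tz":0,"wx":0,"wy":0,"wz":0},{"grip":21,"tx":0,"ty":0,"tz":0,"wx":0,"wy":0,"wz":0},{"grip":21,"tx":0,"ty":0,"tz":0,"wx":0,"wy":0,"wz":0},{"grip":21,"tx":0,"ty":0,"tz":0,"wx":0,"wy":0,"wz":0}]'
python3 - <<'E'
from h import *
c=cap("side");crop(c,220,120,370,290,3.5,"pics/s14.png")
E
```

```text
time_s: 16.65
eef_pos: [461.4, 79.7, 199.9]
ee_rot: [-0.051, 0.05, 0.706, -0.704]
force: [4.1, 11.9, -6.5]
grip_width: 0.249
```

View pics/s14.png

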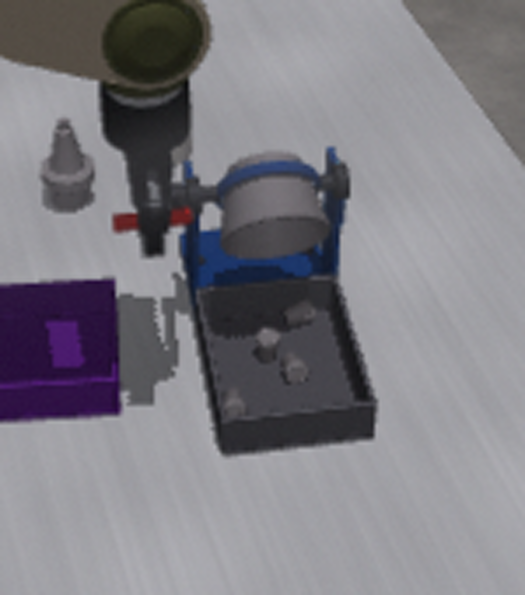

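Side view shows all four collets in the tray, at (300,314), (268,344), (294,369) and (233,403), with the pot at its stop. Swinging back.

```bash
python3 -m handwheel '[{"grip":21,"tx":0,"ty":0,"tz":-4,"wx":0,"wy":0,"wz":0},{"grip":21,"tx":0,"ty":-4,"tz":-4,"wx":0,"wy":0,"wz":0},{"grip":21,"tx":0,"ty":-7.1,"tz":-4.8,"wx":0,"wy":0,"wz":0},{"grip":21,"tx":0,"ty":-6.8,"tz":-5.4,"wx":0,"wy":0,"wz":0},{"grip":21,"tx":0,"ty":-6.3,"tz":-5.8,"wx":0,"wy":0,"wz":0},{"grip":21,"tx":0,"ty":-5.9,"tz":-6.3,"wx":0,"wy":0,"wz":0}]'
python3 -m handwheel '[{"grip":21,"tx":0,"ty":-5.4,"tz":-6.7,"wx":0,"wy":0,"wz":0},{"grip":21,"tx":0,"ty":-4.9,"tz":-7.1,"wx":0,"wy":0,"wz":0},{"grip":21,"tx":0,"ty":-4.3,"tz":-7.5,"wx":0,"wy":0,"wz":0},{"grip":21,"tx":0,"ty":-3.8,"tz":-7.8,"wx":0,"wy":0,"wz":0}]'
python3 - <<'E'
from h import *
w=cap("wrist");cv2.imwrite("pics/w15.png",w["pixels"][:,:,::-1])
p=pose()[0];d=p[:2]-np.array([599.8,163.4]);X=np.array([-.1453,-.9894]);print(d@X,d@np.array([.9894,-.1453]),p[2]-170+21)
E
```

```text
time_s: 17.2
eef_pos: [465.5, 106.6, 232.1]
ee_rot: [0.051, -0.051, -0.703, 0.707]
force: [-7.6, -12.7, 8.7]
grip_width: 0.247
time_s: 17.53
eef_pos: [470.6, 136.3, 250.7]
ee_rot: [0.05, -0.052, -0.704, 0.706]
force: [-0.7, -5.1, 2.9]
grip_width: 0.246
44.328390838012425 -123.82360038812445 102.15941928795627
```

View pics/w15.png

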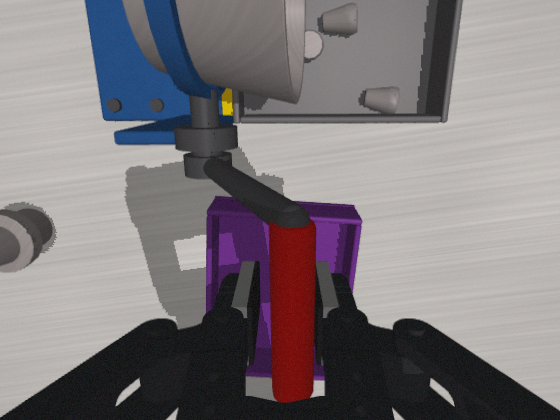

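```bash
python3 -m handwheel '[{"grip":21,"tx":0,"ty":-4,"tz":-8,"wx":0,"wy":0,"wz":0},{"grip":21,"tx":0,"ty":-3.2,"tz":-8.2,"wx":0,"wy":0,"wz":0},{"grip":21,"tx":0,"ty":-1.8,"tz":-8.4,"wx":0,"wy":0,"wz":0},{"grip":21,"tx":0,"ty":-1,"tz":-8.5,"wx":0,"wy":0,"wz":0},{"grip":21,"tx":0,"ty":-0.4,"tz":-8.6,"wx":0,"wy":0,"wz":0},{"grip":21,"tx":0,"ty":0.3,"tz":-8.6,"wx":0,"wy":0,"wz":0},{"grip":21,"tx":0,"ty":0.9,"tz":-8.6,"wx":0,"wy":0,"wz":0},{"grip":21,"tx":0,"ty":1.6,"tz":-8.5,"wx":0,"wy":0,"wz":0}]'
python3 - <<'E'
from h import *
p=pose()[0];d=p[:2]-np.array([599.8,163.4]);X=np.array([-.1453,-.9894]);x=d@X;print(x,p[2]-170+21)
ph=np.arcsin((x+2.5)/115);print("phi",ph)
P=np.linspace(ph,-1.0123,int((ph+1.0123)/.07)+1)
for a,b in zip(np.diff(115*np.sin(P)),-np.diff(115*np.cos(P))):print("tz %.1f ty %.1f"%(a,b))
E
```

```text
time_s: 18.25
eef_pos: [479.8, 204.7, 256.5]
ee_rot: [-0.051, 0.051, 0.705, -0.705]
force: [-1.0, -2.3, 1.3]
grip_width: 0.246
-23.41869218356383 107.5323087628642
phi -0.18292004217711863
tz -8.5 ty 1.9
tz -8.3 ty 2.5
tz -8.1 ty 3.1
tz -7.8 ty 3.7
tz -7.5 ty 4.3
tz -7.2 ty 4.9
tz -6.8 ty 5.4
tz -6.4 ty 5.9
tz -5.9 ty 6.4
tz -5.4 ty 6.8
tz -4.9 ty 7.2
```

```bash
python3 -m handwheel '[{"grip":21,"tx":0,"ty":0,"tz":-8.5,"wx":0,"wy":0,"wz":0},{"grip":21,"tx":0,"ty":1,"tz":-8.3,"wx":0,"wy":0,"wz":0},{"grip":21,"tx":0,"ty":2.5,"tz":-8.1,"wx":0,"wy":0,"wz":0},{"grip":21,"tx":0,"ty":3.7,"tz":-7.8,"wx":0,"wy":0,"wz":0},{"grip":21,"tx":0,"ty":4.3,"tz":-7.5,"wx":0,"wy":0,"wz":0},{"grip":21,"tx":0,"ty":4.9,"tz":-7.2,"wx":0,"wy":0,"wz":0},{"grip":21,"tx":0,"ty":5.4,"tz":-6.8,"wx":0,"wy":0,"wz":0}]'
python3 -m handwheel '[{"grip":21,"tx":0,"ty":5.9,"tz":-6.4,"wx":0,"wy":0,"wz":0},{"grip":21,"tx":0,"ty":6.4,"tz":-5.9,"wx":0,"wy":0,"wz":0},{"grip":21,"tx":0,"ty":6.8,"tz":-5.4,"wx":0,"wy":0,"wz":0},{"grip":21,"tx":0,"ty":6,"tz":-4,"wx":0,"wy":0,"wz":0},{"grip":21,"tx":0,"ty":0,"tz":0,"wx":0,"wy":0,"wz":0}]'
python3 - <<'E'
from h import *
w=cap("wrist");cv2.imwrite("pics/w16.png",w["pixels"][:,:,::-1])
p=pose()[0];d=p[:2]-np.array([599.8,163.4]);X=np.array([-.1453,-.9894]);x=d@X;print(x,p[2]-170+21)
E
```

```text
time_s: 18.83
eef_pos: [487.8, 258.2, 234.6]
ee_rot: [-0.051, 0.051, 0.705, -0.705]
force: [0.9, -1.9, 1.2]
grip_width: 0.248
time_s: 19.25
eef_pos: [490.3, 279.5, 208.2]
ee_rot: [0.052, -0.05, -0.705, 0.705]
force: [-0.5, 0.0, 0.3]
grip_width: 0.246
-98.65668802701099 60.016391238177505
```

View pics/w16.png

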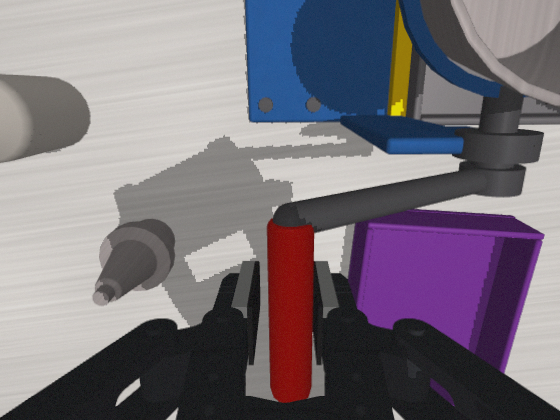

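```bash
python3 -m handwheel '[{"grip":21,"tx":0,"ty":1,"tz":-1.5,"wx":0,"wy":0,"wz":0},{"grip":21,"tx":0,"ty":1,"tz":-1.5,"wx":0,"wy":0,"wz":0},{"grip":21,"tx":0,"ty":0,"tz":0,"wx":0,"wy":0,"wz":0},{"grip":21,"tx":0,"ty":0,"tz":0,"wx":0,"wy":0,"wz":0}]'
python3 -m handwheel '[{"grip":21,"tx":0,"ty":0,"tz":-1.5,"wx":0,"wy":0,"wz":0},{"grip":21,"tx":0,"ty":0,"tz":0,"wx":0,"wy":0,"wz":0},{"grip":21,"tx":0,"ty":0,"tz":0,"wx":0,"wy":0,"wz":0}]'
python3 - <<'E'
from h import *
p=pose()[0];d=p[:2]-np.array([599.8,163.4]);X=np.array([-.1453,-.9894]);x=d@X;print(x,p[2]-170+21)
E
```

```text
time_s: 19.63
eef_pos: [491.1, 280.2, 208.6]
ee_rot: [0.051, -0.051, -0.704, 0.706]
force: [-4.1, -9.5, 4.4]
grip_width: 0.247
time_s: 19.88
eef_pos: [491.1, 280.4, 208.5]
ee_rot: [0.052, -0.051, -0.703, 0.707]
force: [-6.8, -17.2, 5.1]
grip_width: 0.246
-99.94247235280723 59.51195356755204
```

```bash
python3 -m handwheel '[{"grip":21,"tx":0,"ty":0,"tz":3,"wx":0,"wy":0,"wz":0},{"grip":21,"tx":0,"ty":0,"tz":2,"wx":0,"wy":0,"wz":0},{"grip":60,"tx":0,"ty":0,"tz":0,"wx":0,"wy":0,"wz":0},{"grip":60,"tx":0,"ty":0,"tz":0,"wx":0,"wy":0,"wz":0},{"grip":60,"tx":0,"ty":-15,"tz":0,"wx":0,"wy":0,"wz":0},{"grip":60,"tx":0,"ty":-25,"tz":0,"wx":0,"wy":0,"wz":0},{"grip":60,"tx":0,"ty":-35,"tz":0,"wx":0,"wy":0,"wz":0},{"grip":60,"tx":0,"ty":-40,"tz":0,"wx":0,"wy":0,"wz":0},{"grip":60,"tx":0,"ty":-30,"tz":0,"wx":0,"wy":0,"wz":0},{"grip":60,"tx":0,"ty":-10,"tz":0,"wx":0,"wy":0,"wz":0}]'
python3 -m handwheel '[{"grip":60,"tx":0,"ty":0,"tz":10,"wx":0,"wy":0,"wz":0},{"grip":60,"tx":0,"ty":0,"tz":15,"wx":0,"wy":0,"wz":0},{"grip":60,"tx":0,"ty":0,"tz":15,"wx":0,"wy":0,"wz":0},{"grip":60,"tx":0,"ty":0,"tz":10,"wx":0,"wy":0,"wz":0},{"grip":60,"tx":0,"ty":0,"tz":0,"wx":0,"wy":0,"wz":0},{"grip":60,"tx":0,"ty":0,"tz":0,"wx":0,"wy":0,"wz":0}]'
python3 - <<'E'
from h import *
w=cap("wrist");cv2.imwrite("pics/w17.png",w["pixels"][:,:,::-1])
c=cap("top");crop(c,170,130,320,260,5,"pics/t17.png")
c=cap("side");crop(c,220,120,370,290,3.5,"pics/s17.png")
E
```

```text
time_s: 20.72
eef_pos: [491.1, 278.8, 368.1]
ee_rot: [-0.048, 0.053, 0.706, -0.704]
force: [-0.5, -0.1, 0.7]
grip_width: 0.701
time_s: 21.22
eef_pos: [483.4, 228.6, 362.4]
ee_rot: [-0.052, 0.051, 0.705, -0.705]
force: [0.0, 0.3, 0.1]
grip_width: 0.703
```

View pics/w17.png

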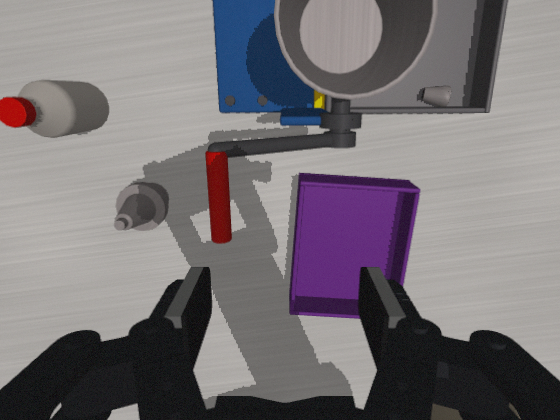

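View pics/t17.png

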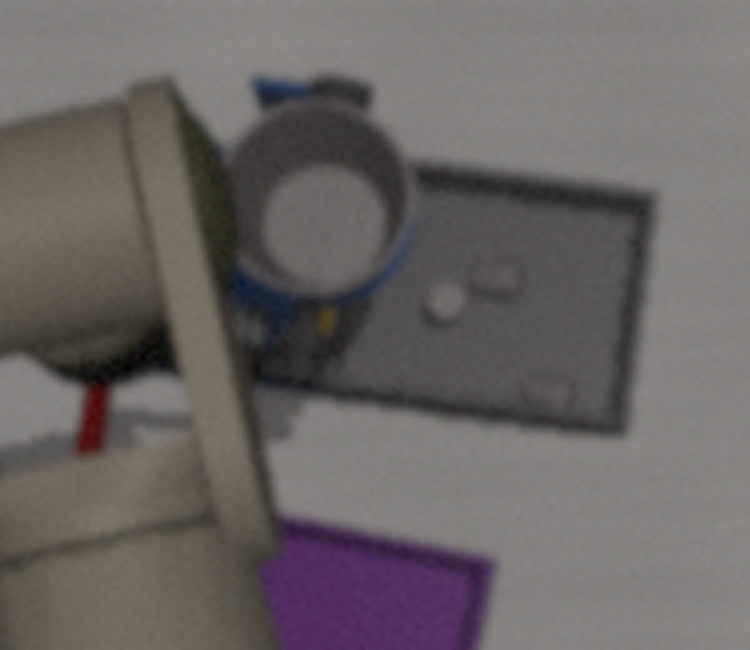

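View pics/s17.png

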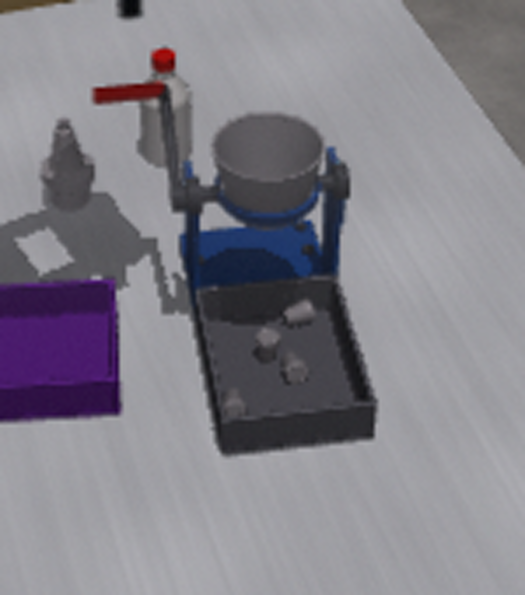

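Wrist, top and side views agree: pot upright and empty, four collets in the tray, handle back at its start pixel. A last close check that the tray didn't creep from the edge.

```bash
python3 -m handwheel '[{"grip":60,"tx":-8,"ty":0,"tz":14,"wx":0,"wy":0,"wz":0},{"grip":60,"tx":-15,"ty":0,"tz":28,"wx":0,"wy":0,"wz":0},{"grip":60,"tx":-15,"ty":0,"tz":28,"wx":0,"wy":0,"wz":0},{"grip":60,"tx":-15,"ty":0,"tz":28,"wx":0,"wy":0,"wz":0},{"grip":60,"tx":-15,"ty":0,"tz":28,"wx":0,"wy":0,"wz":0},{"grip":60,"tx":-15,"ty":0,"tz":28,"wx":0,"wy":0,"wz":0},{"grip":60,"tx":-15,"ty":0,"tz":28,"wx":0,"wy":0,"wz":0},{"grip":60,"tx":-15,"ty":0,"tz":28,"wx":0,"wy":0,"wz":0},{"grip":60,"tx":-12,"ty":20,"tz":16,"wx":0,"wy":0,"wz":0},{"grip":60,"tx":0,"ty":35,"tz":8,"wx":0,"wy":0,"wz":0}]'
python3 -m handwheel '[{"grip":60,"tx":0,"ty":30,"tz":0,"wx":0,"wy":0,"wz":0},{"grip":60,"tx":0,"ty":20,"tz":0,"wx":0,"wy":0,"wz":0},{"grip":60,"tx":0,"ty":10,"tz":0,"wx":0,"wy":0,"wz":0},{"grip":60,"tx":0,"ty":0,"tz":0,"wx":0,"wy":0,"wz":0},{"grip":60,"tx":0,"ty":0,"tz":0,"wx":0,"wy":0,"wz":0},{"grip":60,"tx":0,"ty":0,"tz":0,"wx":0,"wy":0,"wz":0}]'
python3 - <<'E'
from h import *
w=cap("wrist");cv2.imwrite("pics/w18.png",w["pixels"][:,:,::-1])
crop(w,0,70,150,270,3,"pics/w18b.png")
E
```

```text
time_s: 22.2
eef_pos: [575.9, -23.2, 309.2]
ee_rot: [0.049, -0.054, -0.705, 0.706]
force: [0.3, 0.4, -0.2]
grip_width: 0.708
time_s: 22.7
eef_pos: [574.2, -20.6, 249.6]
ee_rot: [0.05, -0.052, -0.705, 0.705]
force: [0.5, -0.3, 1.0]
grip_width: 0.701
```

View pics/w18.png

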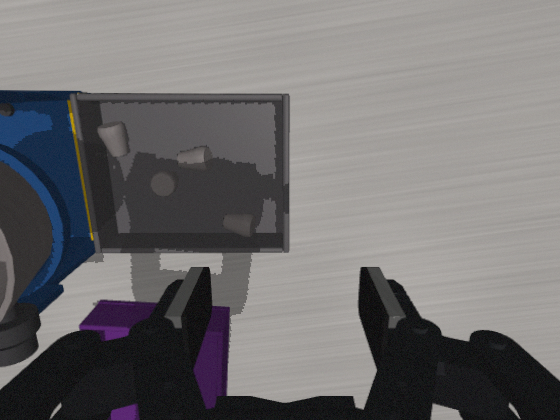

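View pics/w18b.png

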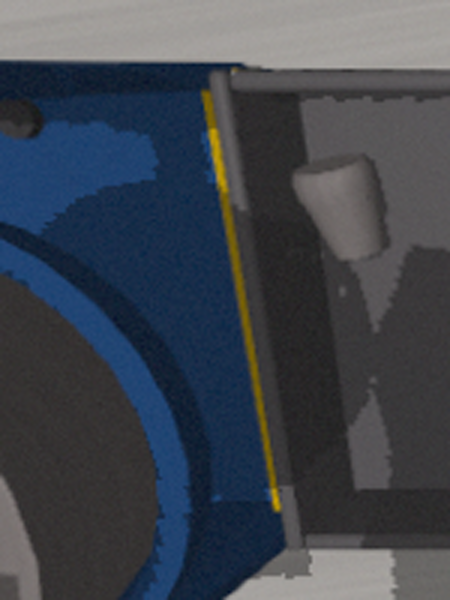

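The tray is still parallel to and flush with the yellow edge, with all four collets inside, and the gripper is clear at z = 250. Handing in.

```bash
python3 -c "
from rig import ctrl
print(ctrl.finish_job())"
```

```text
the job is handed in; nothing more can be done
None
```

The job is done and handed in at about 23 s of the 69 s allowed. I slid the grey tray by its short wall up against the yellow edge. I then swung the pot over to its stop at under about 1 rad/s, with the fingers loosely round the red handle, and swung it back until it met its upright stop.

**Tray:** just before pouring, the camera fit put it about 0.15 mm off centre and within 0.002 rad of square. The fit put its centre at x = 97 mm against the nominal 95, but it stopped firmly against the edge at about 20 N, and I put the 2 mm down to the cameras' calibration. The last close picture, after the swing back, still shows it flush and parallel; I judged that by eye and did not fit it again.

**Pot and collets:** the last wrist, top and side pictures show the pot upright and empty, and all four collets lying in the tray. I never brought the gripper to the collets.

**Other objects:** I never moved near the bottle, tool holder, rack or purple tray with the fingers low. The bottle, holder and purple tray look unmoved in the last pictures. The rack was not in view at the end.

**Problems:** the first two move commands were refused because rows were missing keys, so nothing moved then. The highest force I read was about 26 N in total, while pressing the pot against its tipped stop. No check failed.

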